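# Draw the air dryer's cartridge out of its bore with the pull hook

### The job

Take the pull hook from its stand, reach down into the bore of the small air dryer, catch the wire loop of the drying cartridge and draw the cartridge up gently until it meets its stop; confirm the stop with a steady upward pull of about 14 N for half a second, and never pull or press with 20 N or more on the cartridge or the dryer. Then unhook it, leaving the cartridge up, and hang the hook in its stand again. Touch the cartridge and its loop with the hook only, and leave the bottles and the jar where they are.

Things in the scene. Friction and masses are not known exactly. Their poses are not given: they have to be found in the camera images.
- dryer: Air dryer, fixed: grey box 105 x 115 mm (x, y; foot 111 x 121), round aluminium collar on top, 80 mm across. Upright round bore, 62 mm in diameter, open at the top, its mouth 120 mm above the table. Origin: centre of the underside, on the bore's axis; z up; -x is the side with gauge and knob (these stand out 14 mm); brass air ports at +y and -y stand out 12 mm. May be turned about z.
- cartridge: White drying cartridge, 58 mm wide, slides only up and down in the bore. Origin: centre of its top face, at the start 55 to 75 mm under the mouth. Its seal rubs: it slides at about 5 to 8 N and stays where it is left. A firm stop ends its way up, with the top face from 1 mm under to 7 mm over the mouth; the stop's height is set otherwise on each dryer and unmeasured: feel for it.
- loop_bar (a point): Middle of the crossbar of the cartridge's wire loop, 28 mm above its top face, on the bore's axis. The loop is an upright arch of 4 mm wire in the dryer's y-z plane; the crossbar runs along the dryer's y, straight for 18 mm; the legs stand 26 mm apart (centres) in brass sockets 11 mm wide, 4 mm high. Sprung: the loop rises from the cartridge 1 mm for each 3 N pulled, at most 8 mm.
- hook: Pull hook, loose, 80 to 130 g, upright. Origin: foot of the shank's axis; z up the shank, x where the hook points. 5 mm wire: the foot runs 14 mm along +x, 2.5 mm over the origin (centres), and turns up to a tip whose top is 11.5 mm over the origin; all from x = -2.5 to 16.5 mm. Black flange 44 mm wide at z 95 to 100 mm, yellow grip 22 (x) by 14 mm (y) from 100 to 146, black cap 26 x 18 to 152.
- hook_seat (a point): Point in the crook of the hook where the wire of a caught loop lies: 7 mm along +x of the hook and 7 mm over its origin.
- stand: Blue hook stand, fixed: base 92 x 78 mm, two cheeks, top plate 64 x 66 mm, its upper face 105 mm over the table, with a slot of 35 mm (x) by 17 mm (y) centred 7 mm along +x from the origin. The shank hangs through it at the stand's origin, the flange rests on the plate, the hook points along the stand's +x, its origin 10 mm over the table. Origin: middle of the underside; may be turned about z.
- jar: Bystander: jar with a black cap, 52 mm in diameter, 107 mm tall; origin at the centre of its underside.
- amber: Bystander: amber bottle, 63 mm in diameter, 138 mm tall; origin at the centre of its underside.
- water_a: Bystander: clear water bottle with a light blue cap, 66 mm in diameter, 213 mm tall; origin at the centre of its underside.
There are look-alikes about, which are no part of the job. What is shaped like the stand but pink or red is not meant.

How it is judged:
On the way, in this order (a step that is already met when the one before it is completed fails the run):
1. the hook is in the bore with the loop's crossbar in its crook (distance between hook_seat and loop_bar below 0.009 m and z of hook_seat in the frame of dryer below 0.11 m and contact force between hook and cartridge above 1 N), for 0.1 s.
2. the cartridge is up at its stop and the hook pulls its loop steadily with more than 10 N for half a second (z of cartridge in the frame of dryer above 0.115 m and contact force between hook and cartridge above 10 N and distance between hook_seat and loop_bar below 0.009 m and linear speed of cartridge below 0.004 m/s), for 0.5 s.
At the end, for the whole second after the job is handed in: The cartridge is still up (its top face no more than 5 mm under the mouth of the bore), the hook is free of it and hangs upright (within 0.08 rad) in its stand at rest, its shank within 10 mm of the stand's origin and its flange on the top plate (hook's origin 6 to 14 mm over the table) (z of cartridge in the frame of dryer above 0.115 m and contact force between hook and cartridge below 0.1 N and horizontal distance between hook and stand below 0.01 m and height (world z) of hook between 0.006 and 0.014 m and angle between hook's own z axis and vertical below 0.08 rad and linear speed of hook below 0.02 m/s); the robot touches nothing.
It fails at once if the hook presses on the dryer or anything in it with more than 20 N (contact force between hook and dryer above 20 N).
It fails at once if the fingers touch the cartridge or its loop (contact force between the fingers and cartridge above 0.5 N).
It fails at once if the jar, the amber bottle or the water bottle is moved by more than 20 mm (distance of any of jar, amber, water_a from where it was at the start of the episode above 0.02 m).
It also fails if it takes over 61 s, if anything falls off the work surface, if the arm or the gripper's body presses on something with over 40 N, if the wrist force passes 120 N, or if a joint passes its speed limit or range.

### The arm

A 7-joint arm with a two-finger parallel gripper is mounted at the origin on a cart in front of the work surface, level with it; the furniture and walls round the work are solid. World frame = base frame: x ahead of the robot, y to its left, z up, the work surface at z = 0. Lengths are in m, angles in rad, forces in N, time in s.
With the tool pointing down it reaches from about 0.425 to 0.925 m from the base axis. Payload 6.8 kg.
Tool frame: the origin (TCP) lies at the very end of the fingers, on their centre line; the grasp point (between the pads) lies 19 mm behind it (tcp_to_grasp is the distance from the TCP to the grasp point, in m); z points along the fingers, y is the direction in which the jaws open and shut (so a half turn about z gives the same grasp; the last joint's range is limited). The gripper opens to 85 mm and grips with 20 to 120 N. Pads are 22 mm wide; open, the fingers measure 114 mm over their backs; the gripper's body (76 mm by 85 mm) begins 54 mm behind the grasp point. The pads swing forward as they close: fully open they stand 13 mm farther back than shut.
Start: joints at [-1.3, 0.477, 0.022, 1.555, -0.011, 1.109, -0.083], TCP at [0.25, 0.627, 0.231] pointing down, gripper open.
Joint ranges: [-2.96, 2.96], [-0.34, 2.1], [-1.41, 1.46], [0.24, 2.44], [-1.37, 4.51], [0.17, 1.92], [-2.96, 2.96]. Speed limits (rad/s): [2.39, 2.39, 3.14, 3.14, 3.14, 3.14, 3.14].

### API

Orientations are given as a unit quaternion [w, x, y, z].
In Python, from station import * gives the robot as it stands.
- The arm moves only by the tool apply_moves, never from a script. Its argument "increments" is one flat list of numbers, 5 for each row, row after row: the finger opening in mm, from 0 to 85.4, then the shift along the tool's x, y, z in mm, then the turn about the tool's z in degrees. In form: [claw, tx, ty, tz, roll, claw, tx, ty, tz, roll, ...]. A call has 1 to 12 rows; each row shifts and turns the pose as measured when the row begins, along the tool's axes as they then stand; what a row does not reach is not made up. A row lasts 1/8 s, in which the tool goes at most 62.5 mm and 10.7 degrees, less where a joint would pass 70% of its speed; a pose out of reach is approached as far as the arm can. A call with a gripper value outside its range is refused whole. The fingers move at their own pace and stop on an object; "squeeze" is the grip in N (left out, the last holds). Time passes only in rows, so rows that do not move let the fingers close. It gives the time, the measured TCP pose, the force and the opening at its end, in the units of the state.
- get_obs(): the state, without advancing time (a new reading comes with each control period).
- read_camera(name): name is "scene" or "side" or "wrist"; returns (picture, depth): 480x640x3 uint8, blue, green, red; 480x640 float32, m along the optical axis (not along the pixel's ray), 0 where there is no reading.
- get_calibration(name): a dict with "mtx" (3x3 intrinsics, pixels), "camera_from_world" (4x4, takes a point from world to camera coordinates); the wrist camera has in their place "T_tool_cam" (4x4, takes a point from camera to tool coordinates, whose origin is the TCP and whose axes are the flange's). Camera axes: x right, y down, z forward; pixel columns grow to the right and rows downward; lengths in m; the calibration is good to about 2 mm. A picture is of the moment at which its call begins: read the wrist's pose just before it. get_calibration takes no time and is no camera call.
- hand_in(): hands the job in, once; it reports no verdict.
Trained networks look in the newest picture that a camera, given by its name, has taken for a name from the list of things; names that differ only in an ending like _2 or _b are one class to them, and where a whole thing is asked for, a point or a joint stands for the part that bears it (a point fixed in the world has none). Each returns a list of dicts, best first, with "p" (0 to 1); they miss things now and then, are a little off and sometimes report something else, mostly with a low value. They report only what shows in the picture. A call takes as long as a camera call. They do not tell look-alikes from the thing itself.
- outline_of(camera, thing): "pixels" (480x640 bool, what is visible of it) and "extent" ([centre column, centre row, width, height] in pixels, round what is visible of it).
The state is a dict: "t": time; "q": joint angles; "joint_vel": joint speeds; "joint_torque": joint torques, N m; "eef_pos": TCP position; "tool_rot": TCP orientation; "contact_force": force on the tool from outside, world axes, zero at the start; "torque": the same for the moment, N m; "gripper_width": opening from 0.0 (shut) to 1.0 (fully open).
Only numpy, scipy, OpenCV 4.12 (cv2) and the standard library are available. Lean on these libraries where they do the work, as an engineer would, in place of code of your own. Each camera call takes 0.05 s, during which the arm holds its last target.

## Working session

There is one attempt and no reset: what is moved stays moved. The work goes in short steps, Python scripts to look and compute and a tool call to move; the robot and the scene stay as the last step left them, time stands still between calls to the robot, and variables do not carry over. Pictures are saved under pics/ and viewed, and the job is handed in when it is done.

Besides the shell and the picture viewer there is one more tool, called after "Request:" by a JSON object that holds its "name" and its "arguments", one argument or row to a line. apply_moves: Moves the arm, as the interface text tells. Its arguments: {"type":"object","properties":{"increments":{"type":"array"},"squeeze":{"type":"number"}},"required":["increments"]}

```bash
ls; mkdir -p pics; python3 - <<'E'
from station import *
import cv2
o=get_obs(); print({k:(v if not hasattr(v,'tolist') else [round(x,4) for x in v.tolist()]) for k,v in o.items()})
for n in ['scene','side','wrist']:
    im,d=read_camera(n); cv2.imwrite(f'pics/{n}0.png',im)
    print(n,get_calibration(n))
E
```

```text
pics
{'t': 0.0, 'q': [-1.3001, 0.4778, 0.0224, 1.5565, -0.0115, 1.1093, -0.0831], 'joint_vel': [-0.0013, -0.0017, -0.0022, -0.0013, 0.0, 0.0008, -0.0004], 'joint_torque': [0.0002, -59.6451, 1.6079, -28.1194, 0.0124, 0.0095, 0.0], 'eef_pos': [0.2494, 0.6266, 0.2303], 'tool_rot': [-0.0001, 0.1882, 0.9821, -0.0009], 'contact_force': [0.2868, 0.3938, -0.5818], 'torque': [0.008, -0.0216, -0.0416], 'gripper_width': 0.9995693425958145}
scene {'mtx': array([[555.91542011,   0.        , 331.45787017],
       [  0.        , 555.91542011, 234.91679805],
       [  0.        ,   0.        ,   1.        ]]), 'camera_from_world': array([[ 0.57512994, -0.81797239, -0.01211266, -0.36668411],
       [-0.5366338 , -0.36605777, -0.76028013,  0.3423902 ],
       [ 0.61745422,  0.44375993, -0.64948242,  0.95866037],
       [ 0.        ,  0.        ,  0.        ,  1.        ]])}
side {'mtx': array([[524.91064077,   0.        , 314.33255057],
       [  0.        , 524.91064077, 233.85308626],
       [  0.        ,   0.        ,   1.        ]]), 'camera_from_world': array([[ 0.98056529, -0.19494391, -0.02210395, -0.57030519],
       [-0.13874516, -0.60937122, -0.78065133,  0.10179832],
       [ 0.13871371,  0.76854641, -0.6245758 ,  1.11854377],
       [ 0.        ,  0.        ,  0.        ,  1.        ]])}
wrist {'mtx': array([[352.11151598,   0.        , 323.74047607],
       [  0.        , 352.11151598, 237.56625231],
       [  0.        ,   0.        ,   1.        ]]), 'T_tool_cam': array([[ 6.89394957e-04, -9.63933299e-01, -2.66143044e-01,
         6.67120525e-02],
       [ 9.99999747e-01,  6.18430916e-04,  3.50445491e-04,
         8.91007440e-04],
       [-1.73214991e-04, -2.66143218e-01,  9.63933482e-01,
        -1.41644841e-01],
       [ 0.00000000e+00,  0.00000000e+00,  0.00000000e+00,
         1.00000000e+00]])}
```

View pics/scene0.png

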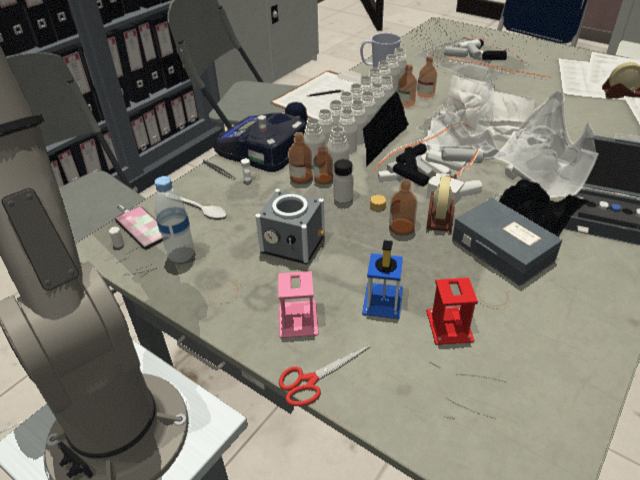

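View pics/side0.png

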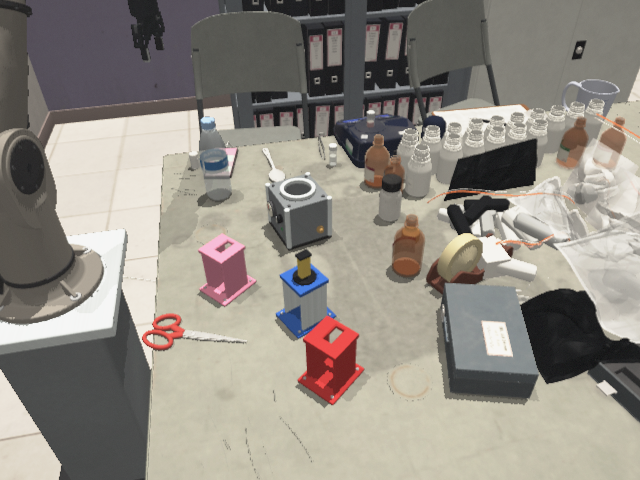

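View pics/wrist0.png

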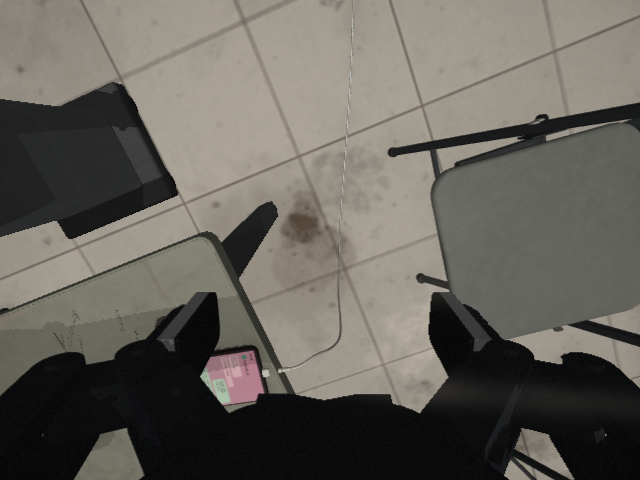

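The scene view shows the blue stand with the yellow/black-grip hook at about (384,285), and the side view shows it at (306,300). The pink (297,300) and red (452,310) stands are empty look-alikes. The dryer is at (291,225). Next I'll measure, with an enlarged crop to confirm.

```bash
cat > h.py <<'E'
from station import *
import numpy as np, cv2
from scipy.spatial.transform import Rotation as R
def pts(name,im,d,mask,T=None):
    c=get_calibration(name);K=c['mtx']
    v,u=np.nonzero(mask&(d>0));z=d[v,u]
    P=np.stack([(u-K[0,2])/K[0,0]*z,(v-K[1,2])/K[1,1]*z,z,np.ones_like(z)])
    M=np.linalg.inv(c['camera_from_world']) if T is None else T@c['T_tool_cam']
    return (M@P)[:3].T,u,v
def toolT(o=None):
    o=o or get_obs();q=o['tool_rot'];T=np.eye(4);T[:3,:3]=R.from_quat([q[1],q[2],q[3],q[0]]).as_matrix();T[:3,3]=o['eef_pos'];return T
E
python3 - <<'E'
from h import *
for n in ['scene','side']:
    im,d=read_camera(n)
    np.savez(f'{n}1.npz',im=im,d=d)
    for t in ['dryer','stand','hook','jar','amber','water_a']:
        for r in outline_of(n,t)[:3]:
            m=r['pixels'];P,u,v=pts(n,im,d,m)
            if len(P)==0: continue
            print(n,t,round(r['p'],2),np.round(r['extent']),np.median(P,0).round(3),P.min(0).round(3),P.max(0).round(3))
            if t in('stand','hook','dryer'): print('   top rect z',np.percentile(P[:,2],[5,50,95,99]).round(3))
a=cv2.resize(np.load('scene1.npz')['im'][180:350,240:480],None,fx=3,fy=3)
cv2.imwrite('pics/crop_scene.png',a)
b=cv2.resize(np.load('side1.npz')['im'][160:400,190:390],None,fx=2.5,fy=2.5);cv2.imwrite('pics/crop_side.png',b)
E
```

```text
scene dryer 0.85 [291. 226.  71.  73.] [0.521 0.037 0.087] [ 0.487 -0.016 -0.002] [0.626 0.129 0.126]
   top rect z [0.01  0.087 0.12  0.122]
scene dryer 0.64 [387. 270.  21.  58.] [ 0.517 -0.218  0.112] [ 0.5   -0.237  0.001] [ 0.57  -0.187  0.165]
   top rect z [0.04  0.112 0.163 0.164]
scene stand 0.97 [382. 286.  41.  64.] [ 0.51  -0.218  0.008] [ 0.465 -0.268 -0.002] [ 0.667 -0.12   0.112]
   top rect z [0.003 0.008 0.107 0.108]
scene stand 0.9 [451. 309.  53.  70.] [ 0.534 -0.363  0.033] [ 0.48  -0.417 -0.003] [ 0.691 -0.307  0.11 ]
   top rect z [0.004 0.033 0.107 0.109]
scene stand 0.65 [299. 306.  38.  66.] [ 0.375 -0.099  0.009] [ 0.32  -0.155 -0.003] [0.501 0.009 0.11 ]
   top rect z [0.002 0.009 0.107 0.108]
scene hook 0.83 [386. 268.  20.  58.] [ 0.517 -0.218  0.112] [ 0.5   -0.237 -0.002] [ 0.703 -0.132  0.165]
   top rect z [0.034 0.112 0.163 0.164]
scene jar 0.96 [342. 181.  23.  44.] [0.763 0.052 0.066] [0.748 0.034 0.001] [0.796 0.086 0.112]
scene amber 0.73 [402. 205.  26.  54.] [ 0.739 -0.136  0.074] [ 0.723 -0.158 -0.003] [ 0.923 -0.028  0.141]
scene water_a 0.56
[... 516 characters left out ...]
]
side stand 0.58 [304. 299.  54.  73.] [ 0.513 -0.233  0.046] [ 0.466 -0.268 -0.001] [ 0.582 -0.134  0.108]
   top rect z [0.004 0.046 0.105 0.106]
side hook 0.7 [304. 269.  27.  35.] [ 0.521 -0.22   0.122] [ 0.5   -0.237 -0.001] [ 0.564 -0.04   0.164]
   top rect z [0.106 0.122 0.162 0.163]
side jar 0.57 [390. 197.  23.  51.] [0.772 0.047 0.066] [ 0.752  0.035 -0.003] [0.828 0.178 0.11 ]
side amber 0.63 [411. 245.  31.  61.] [ 0.749 -0.144  0.075] [ 0.725 -0.159 -0.004] [0.831 0.021 0.138]
side amber 0.27 [213. 158.  30.  83.] [0.38  0.228 0.109] [ 0.246  0.212 -0.762] [0.416 2.31  0.216]
side water_a 0.58 [214. 159.  27.  85.] [0.38  0.228 0.113] [ 0.333  0.212 -0.753] [0.414 2.302 0.216]
```

View pics/crop_scene.png

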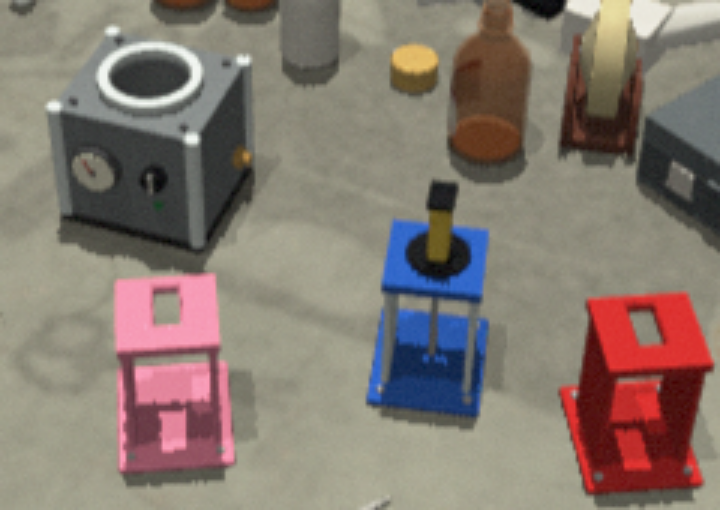

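View pics/crop_side.png

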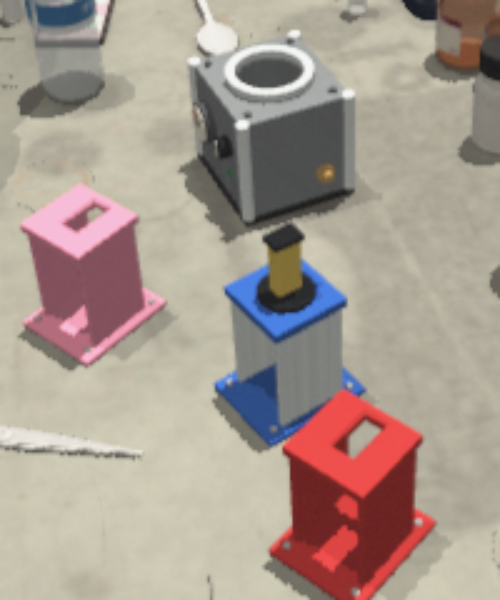

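```bash
python3 - <<'E'
from h import *
from scipy.optimize import least_squares
for n in ['scene','side']:
    f=np.load(n+'1.npz');im=f['im'];d=f['d']
    P,u,v=pts(n,im,d,np.ones(d.shape,bool))
    hsv=cv2.cvtColor(im,cv2.COLOR_BGR2HSV)[v,u]; bgr=im[v,u]
    near=(np.abs(P[:,0]-.525)<.1)&(np.abs(P[:,1]+.21)<.1)
    blue=near&(hsv[:,0]>100)&(hsv[:,0]<130)&(hsv[:,1]>130)
    top=blue&(np.abs(P[:,2]-.105)<.006)
    print(n,'plate',cv2.minAreaRect(P[top][:,:2].astype(np.float32)*1000),P[top][:,2].mean())
    base=blue&(P[:,2]<.012)
    print(' base',cv2.minAreaRect(P[base][:,:2].astype(np.float32)*1000))
    for nm,s in [('flange',near&(np.abs(P[:,2]-.11)<.005)&(bgr.max(1)<60)),('cap',near&(np.abs(P[:,2]-.162)<.004)),('grip',near&(P[:,2]>.112)&(P[:,2]<.155)&(hsv[:,1]>100))]:
        print(' ',nm,cv2.minAreaRect(P[s][:,:2].astype(np.float32)*1000) if s.sum()>3 else None,s.sum(),P[s].mean(0).round(4))
    col=(np.abs(P[:,0]-.55)<.1)&(np.abs(P[:,1]-.055)<.1)&(np.abs(P[:,2]-.12)<.005)&(bgr.min(1)>110)
    Q=P[col][:,:2]; print(' collar rect',cv2.minAreaRect(Q.astype(np.float32)*1000),col.sum(),P[col][:,2].mean())
    r=least_squares(lambda p:np.where(np.hypot(*(Q-p[:2]).T)>p[2],1,0)*0+np.hypot(*(Q-p[:2]).T)-p[2],[.55,.06,.035],loss='soft_l1',f_scale=.003);print(' circ',r.x.round(4))
    box=(np.abs(P[:,0]-.55)<.1)&(np.abs(P[:,1]-.055)<.1)&(P[:,2]>.02)&(P[:,2]<.123)
    print(' box',cv2.minAreaRect(P[box&(P[:,2]>.09)&(P[:,2]<.115)][:,:2].astype(np.float32)*1000))
E
```

```text
scene plate ((521.2060546875, -214.790771484375), (65.91922760009766, 65.15475463867188), 24.818124771118164) 0.10540881697156171
 base ((519.48486328125, -215.5305633544922), (91.76473999023438, 76.9959716796875), 25.767560958862305)
  flange ((519.30517578125, -216.73997497558594), (38.40428924560547, 38.09876251220703), 29.600507736206055) 170 [ 0.5166 -0.2186  0.1103]
  cap ((523.59033203125, -214.9127197265625), (28.59087371826172, 17.893482208251953), 23.992101669311523) 93 [ 0.5213 -0.2163  0.162 ]
  grip ((521.3713989257812, -213.38894653320312), (36.06049728393555, 28.18844223022461), 75.7701644897461) 118 [ 0.5144 -0.219   0.1325]
 collar rect ((552.9545288085938, 51.19856262207031), (96.15725708007812, 101.15802001953125), 15.930113792419434) 316 0.11995663587422546
 circ [0.557  0.0568 0.0355]
 box ((557.251708984375, 56.87749481201172), (115.38658142089844, 123.4949722290039), 14.053394317626953)
side plate ((521.36474609375, -215.4310302734375), (64.1403579711914, 69.06029510498047), 23.22967529296875) 0.10390357805779447
 base ((520.397216796875, -215.33802795410156), (89.2555923461914, 77.76560974121094), 26.420536041259766)
  flange ((522.04296875, -220.16014099121094), (40.958343505859375, 34.430381774902344), 0.48089873790740967) 171 [ 0.5208 -0.2239  0.109 ]
  cap ((522.5772094726562, -215.02267456054688), (26.800277709960938, 18.871118545532227), 20.299692153930664) 112 [ 0.522  -0.2162  0.161 ]
  grip ((521.2659912109375, -220.9039306640625), (13.369246482849121, 22.54046630859375), 81.9422378540039) 215 [ 0.5213 -0.2205  0.1334]
 collar rect ((557.197998046875, 56.67094421386719), (77.42694854736328, 82.39868927001953), 2.4541194438934326) 302 0.11856989355034102
 circ [0.5571 0.0568 0.0354]
 box ((557.54296875, 58.11073303222656), (113.82762145996094, 126.291748046875), 14.021527290344238)
```

```bash
python3 - <<'E'
from h import *
f=np.load('scene1.npz');im=f['im'].copy()
im=cv2.resize(im[240:330,350:420],None,fx=8,fy=6.5,interpolation=cv2.INTER_CUBIC) if 0 else im
c=get_calibration('scene');K=c['mtx'];M=c['camera_from_world']
def pr(p):
    q=M@np.r_[p,1];return K[:2,:2].diagonal()*q[:2]/q[2]+K[:2,2]
S=8
big=cv2.resize(im[245:325,355:415],None,fx=S,fy=7,interpolation=cv2.INTER_NEAREST)
for yaw,col in [(25,(0,255,0)),(205,(0,0,255))]:
    a=np.radians(yaw);x=np.array([np.cos(a),np.sin(a),0]);o=np.array([.521,-.215,.01])
    for p in [o+x*0+[0,0,.09],o+[0,0,.0025],o+14*x/1000+[0,0,.0025],o+14*x/1000+[0,0,.0115]]:
        u,v=pr(p);print(yaw,u,v);cv2.circle(big,(int((u-355+.5)*S),int((v-245+.5)*7)),3,col,-1)
    # slot ends
    e=o.copy();e[2]=.105;
    u,v=pr(e+.0245*x);cv2.circle(big,(int((u-355+.5)*S),int((v-245+.5)*7)),3,col,2)
cv2.imwrite('pics/foot.png',big)
E
```

```text
25 384.871235543747 267.4172767572694
25 382.79253200390747 297.2729867385403
25 383.4910554032758 292.5214113272847
25 383.69720114911587 289.5867391291861
205 384.871235543747 267.4172767572694
205 382.79253200390747 297.2729867385403
205 382.0814798353345 302.1097867703887
205 382.28424186885786 299.17050788897905
```

View pics/foot.png

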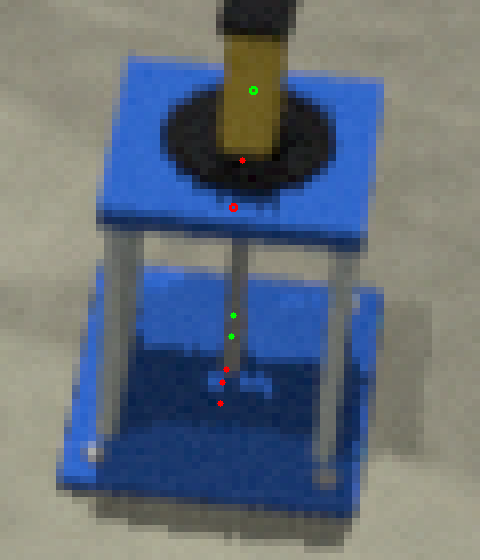

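Request:
{"name": "apply_moves", "arguments": {
  "increments": [85,0,0,-28,-9.3,85,0,0,-28,-9.3,85,0,0,-28,-9.3,85,0,0,-28,-9.3,85,0,0,-28,-9.3]
}}

```text
t: 1.48
eef_pos: [0.249, 0.6258, 0.3722]
tool_rot: [-0.001, -0.227, 0.974, -0.003]
contact_force: [-0.7, -0.3, -0.1]
gripper_width: 0.995
```

Request:
{"name": "apply_moves", "arguments": {
  "increments": [85,-3,-54,0,0,85,-3,-54,0,0,85,-3,-54,0,0,85,-3,-54,0,0,85,-3,-54,0,0,85,-3,-54,0,0,85,-3,-54,0,0,85,-3,-54,0,0,85,-3,-54,0,0]
}}

```text
t: 2.6
eef_pos: [0.4947, 0.1948, 0.3761]
tool_rot: [0.001, -0.232, 0.973, 0.001]
contact_force: [0.4, 0.6, -0.3]
gripper_width: 0.993
```

Request:
{"name": "apply_moves", "arguments": {
  "increments": [85,16,-50,0,0,85,16,-50,0,0,85,16,-50,0,0,85,0,0,0,0]
}}

```text
t: 3.1
eef_pos: [0.5213, 0.0285, 0.3765]
tool_rot: [0.002, -0.228, 0.974, 0.001]
contact_force: [0.3, 1.0, 0.8]
gripper_width: 0.999
```

```bash
python3 - <<'E'
from h import *
T=toolT();im,d=read_camera('wrist');np.savez('w1.npz',im=im,d=d,T=T);cv2.imwrite('pics/w1.png',im);print(T.round(4))
print(get_obs()['q'].round(3))
E
```

```text
[[-0.8963 -0.4435  0.0046  0.5213]
 [-0.4435  0.8963  0.0022  0.0285]
 [-0.0051 -0.     -1.      0.3765]
 [ 0.      0.      0.      1.    ]]
[-0.411  0.104  0.258  1.735 -0.03   1.302  1.887]
```

View pics/w1.png

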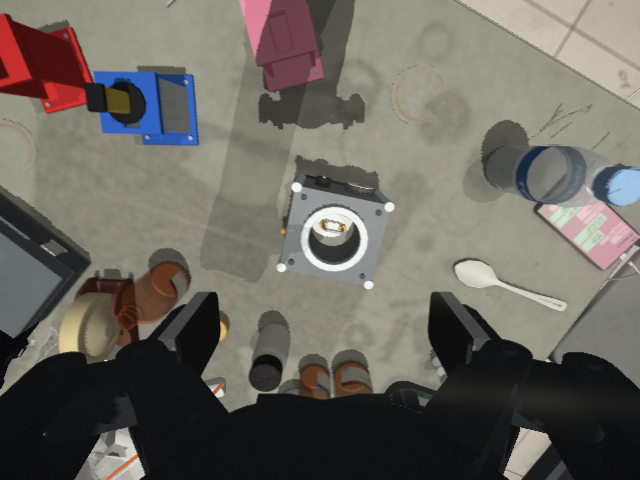

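The wrist view shows the dryer at (335,240) with its bore and the white cartridge and loop around (333,226). The hook and blue stand are at the upper left (130,105).

```bash
python3 - <<'E'
from h import *
f=np.load('w1.npz');im,d,T=f['im'],f['d'],f['T']
cv2.imwrite('pics/w1c.png',np.hstack([cv2.resize(im[190:290,280:400],None,fx=4,fy=4,interpolation=cv2.INTER_CUBIC)]))
cv2.imwrite('pics/w1s.png',cv2.resize(im[60:160,70:210],None,fx=5,fy=5,interpolation=cv2.INTER_CUBIC))
P,u,v=pts('wrist',im,d,np.ones(d.shape,bool),T)
near=np.hypot(P[:,0]-.557,P[:,1]-.057)<.028
z=P[near,2];h=np.histogram(z,bins=np.arange(.03,.13,.004));print([(round(a,3),b) for a,b in zip(h[1],h[0])])
bgr=im[v,u]
col=(np.hypot(P[:,0]-.557,P[:,1]-.057)<.05)&(np.abs(P[:,2]-.12)<.006)&(bgr.min(1)>150)
Q=P[col][:,:2].astype(np.float32);print('collar',cv2.minEnclosingCircle(Q*1000),P[col][:,2].mean(),col.sum())
# posts / box top yaw
bx=(np.hypot(P[:,0]-.557,P[:,1]-.057)<.1)&(P[:,2]>.1)&(P[:,2]<.118)
print(cv2.minAreaRect(P[bx][:,:2].astype(np.float32)*1000),P[bx][:,2].mean())
lo=near&(P[:,2]>.06)&(P[:,2]<.1)
for a in np.unique((P[lo][:,2]*200).round()/200): 
    s=lo&(np.abs(P[:,2]-a)<.0025);print(a,s.sum(),P[s].mean(0).round(4),u[s].mean().round(1),v[s].mean().round(1))
E
```

```text
[(np.float64(0.03), np.int64(0)), (np.float64(0.034), np.int64(0)), (np.float64(0.038), np.int64(0)), (np.float64(0.042), np.int64(0)), (np.float64(0.046), np.int64(439)), (np.float64(0.05), np.int64(348)), (np.float64(0.054), np.int64(39)), (np.float64(0.058), np.int64(5)), (np.float64(0.062), np.int64(3)), (np.float64(0.066), np.int64(4)), (np.float64(0.07), np.int64(6)), (np.float64(0.074), np.int64(18)), (np.float64(0.078), np.int64(50)), (np.float64(0.082), np.int64(0)), (np.float64(0.086), np.int64(0)), (np.float64(0.09), np.int64(0)), (np.float64(0.094), np.int64(0)), (np.float64(0.098), np.int64(0)), (np.float64(0.102), np.int64(0)), (np.float64(0.106), np.int64(0)), (np.float64(0.11), np.int64(0)), (np.float64(0.114), np.int64(1)), (np.float64(0.118), np.int64(0)), (np.float64(0.122), np.int64(0))]
collar ((558.9324951171875, 59.517906188964844), 39.733734130859375) 0.11892160470507056 1231
((559.058837890625, 59.10859680175781), (112.97538757324219, 121.29483795166016), 14.366190910339355) 0.10942482072302527
0.06 3 [0.5567 0.0625 0.0615] 334.7 227.0
0.065 5 [0.5586 0.0558 0.0653] 329.6 226.8
0.07 5 [0.5584 0.0556 0.07  ] 329.6 227.4
0.075 17 [0.5581 0.0608 0.0753] 333.4 230.0
0.08 54 [0.5588 0.0584 0.0792] 331.5 230.4
```

View pics/w1c.png

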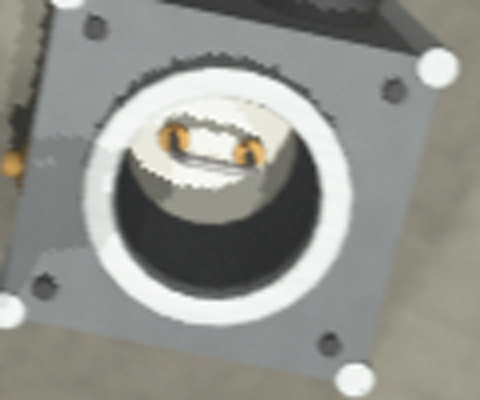

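View pics/w1s.png

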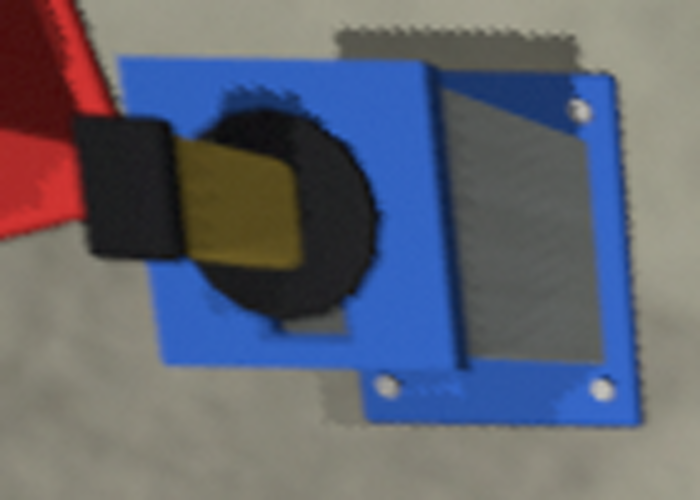

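Request:
{"name": "apply_moves", "arguments": {
  "increments": [85,30,-43,0,0,85,30,-43,0,0,85,30,-43,0,0,85,30,-43,0,0,85,30,-43,0,0,85,0,0,0,0]
}}

```text
t: 3.9
eef_pos: [0.4863, -0.2251, 0.3751]
tool_rot: [0.004, -0.238, 0.971, 0.002]
contact_force: [0.1, 0.6, -0.6]
gripper_width: 0.996
```

```bash
python3 - <<'E'
from h import *
T=toolT();im,d=read_camera('wrist');np.savez('w2.npz',im=im,d=d,T=T);print(T.round(4))
cv2.imwrite('pics/w2.png',im)
P,u,v=pts('wrist',im,d,np.ones(d.shape,bool),T)
hsv=cv2.cvtColor(im,cv2.COLOR_BGR2HSV)[v,u]; bgr=im[v,u]
near=np.hypot(P[:,0]-.521,P[:,1]+.215)<.06
for nm,s in [('cap',near&(np.abs(P[:,2]-.162)<.005)),('plate',near&(np.abs(P[:,2]-.105)<.008)&(hsv[:,1]>130)&(hsv[:,0]>100)),('flange',near&(np.abs(P[:,2]-.11)<.004)&(bgr.max(1)<70))]:
    print(nm,cv2.minAreaRect(P[s][:,:2].astype(np.float32)*1000),P[s][:,2].mean(),s.sum())
E
```

```text
[[-0.8866 -0.4626  0.0063  0.4863]
 [-0.4625  0.8866  0.0061 -0.2251]
 [-0.0084  0.0025 -1.      0.3751]
 [ 0.      0.      0.      1.    ]]
cap ((523.5477294921875, -214.1930389404297), (25.959510803222656, 17.86548614501953), 23.43045425415039) 0.16082080649105843 402
plate ((522.9776000976562, -212.21340942382812), (64.87032318115234, 64.5148696899414), 25.49012565612793) 0.10417414774892414 1719
flange ((520.977783203125, -213.74778747558594), (39.34101867675781, 41.09695053100586), 22.402202606201172) 0.10905441910251618 577
```

View pics/w2.png

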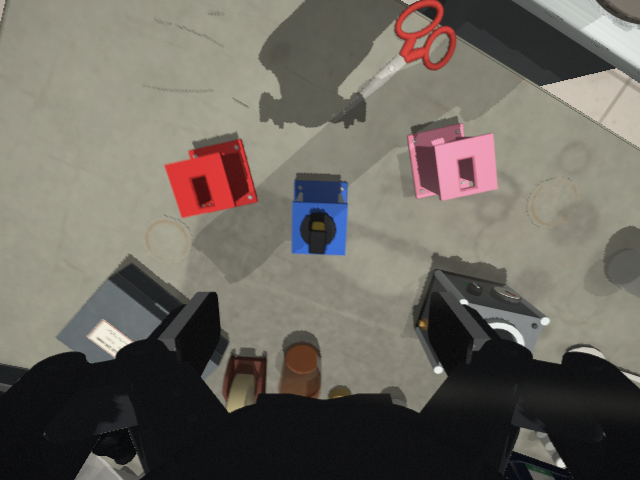

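Request:
{"name": "apply_moves", "arguments": {
  "increments": [85,-37,-8,0,2.6,85,0,0,0,0]
}}

```text
t: 4.2
eef_pos: [0.5262, -0.2068, 0.3751]
tool_rot: [0.004, -0.22, 0.975, 0.004]
contact_force: [-1.5, -0.3, 0.1]
gripper_width: 0.994
```

```bash
cat > go.py <<'E'
import sys
from h import *
T=toolT();x,y,z=map(float,sys.argv[1:4])
dl=T[:3,:3].T@(np.array([x,y,z])-T[:3,3])*1000
ang=np.degrees(np.arctan2(T[1,0],T[0,0]))%360
o=get_obs()
print('delta mm',dl.round(1),'xang',ang.round(2),'tilt',T[2,:2].round(4),'pos',T[:3,3].round(4),'F',o['contact_force'].round(2),'tq',o['torque'].round(2),'t',o['t'],'gw',o['gripper_width'])
E
python3 go.py .5228 -.2146 .117
```

```text
delta mm [  9.2  -7.2 258. ] xang 205.46 tilt [-0.0104  0.0062] pos [ 0.5262 -0.2068  0.3751] F [-1.55 -0.27  0.11] tq [-0.03  0.05  0.06] t 4.2 gw 0.9943558450751351
```

Request:
{"name": "apply_moves", "arguments": {
  "increments": [85,3,-2,55,0,85,3,-2,55,0,85,3,-2,55,0,85,0,-1,40,0,85,0,0,0,0]
}}

```text
t: 4.82
eef_pos: [0.5259, -0.2044, 0.1658]
tool_rot: [0.006, -0.229, 0.973, 0.006]
contact_force: [-0.9, -0.8, 1.2]
gripper_width: 0.995
```

```bash
python3 go.py .5228 -.2146 .117
```

```text
delta mm [ 8.1 -8.1 48.6] xang 206.43 tilt [-0.0151  0.0081] pos [ 0.5259 -0.2044  0.1658] F [-0.93 -0.84  1.19] tq [-0.02 -0.01 -0.04] t 4.825 gw 0.9953188013630132
```

Request:
{"name": "apply_moves", "arguments": {
  "increments": [85,8,-8,0,1.4,85,0,0,0,0]
}}

```text
t: 5.08
eef_pos: [0.524, -0.2154, 0.1689]
tool_rot: [0.008, -0.217, 0.976, 0.005]
contact_force: [0.3, -0.0, -0.7]
gripper_width: 0.996
```

```bash
python3 go.py .5228 -.2146 .117
```

```text
delta mm [ 1.7  1.  51.9] xang 205.03 tilt [-0.0185  0.0061] pos [ 0.524  -0.2154  0.1689] F [ 0.26 -0.04 -0.75] tq [-0.02  0.09  0.04] t 5.075 gw 0.9956123801130026
```

Request:
{"name": "apply_moves", "arguments": {
  "increments": [85,2,1,26,0,85,0,0,24,0]
}}

```text
t: 5.32
eef_pos: [0.5267, -0.2162, 0.1235]
tool_rot: [0.014, -0.217, 0.976, 0.003]
contact_force: [-0.5, 0.2, -0.1]
gripper_width: 0.993
```

```bash
python3 go.py .5228 -.2146 .117; python3 - <<'E'
from h import *
im,d=read_camera('side');cv2.imwrite('pics/s2.png',cv2.resize(im[180:340,230:390],None,fx=4,fy=3.7))
E
python3 go.py .5228 -.2146 .117
```

```text
delta mm [3.  3.1 6.4] xang 205.02 tilt [-0.0277 -0.0005] pos [ 0.5267 -0.2162  0.1235] F [-0.48  0.2  -0.08] tq [-0.01  0.   -0.  ] t 5.325 gw 0.9928304396016572
delta mm [2.1 1.9 3.8] xang 205.04 tilt [-0.0248  0.0017] pos [ 0.5254 -0.2155  0.1208] F [-0.41  0.32 -0.98] tq [-0.02  0.03 -0.01] t 5.375 gw 0.9951753287200404
```

View pics/s2.png

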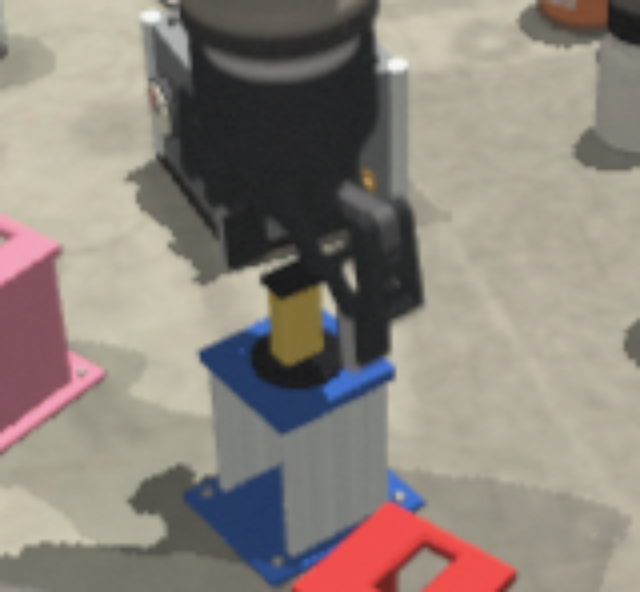

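Request:
{"name": "apply_moves", "arguments": {
  "increments": [85,2,2,5.5,0]
}}

```text
t: 5.5
eef_pos: [0.5239, -0.2148, 0.1166]
tool_rot: [0.013, -0.217, 0.976, 0.003]
contact_force: [-0.4, 0.1, -0.6]
gripper_width: 0.991
```

```bash
python3 go.py .5228 -.2146 .115;python3 - <<'E'
from h import *
im,d=read_camera('side')
im,d=read_camera('side')
E
python3 go.py .5228 -.2146 .115
```

```text
delta mm [0.9 0.6 1.5] xang 205.04 tilt [-0.0266  0.0004] pos [ 0.5239 -0.2148  0.1166] F [-0.36  0.11 -0.55] tq [-0.04  0.06 -0.  ] t 5.5 gw 0.9907933598756017
delta mm [ 0.2 -0.1  1. ] xang 205.04 tilt [-0.0254  0.0015] pos [ 0.523  -0.2145  0.116 ] F [-0.38 -0.18 -0.72] tq [-0.07  0.03 -0.02] t 5.6 gw 0.9973444339787628
```

Position is good. Close on the grip.

Request:
{"name": "apply_moves", "arguments": {
  "increments": [40,0,0,0,0,10,0,0,0,0,5,0,0,0,0,5,0,0,0,0],
  "squeeze": 60
}}

```text
t: 6.1
eef_pos: [0.5243, -0.2149, 0.1183]
tool_rot: [0.014, -0.217, 0.976, 0.003]
contact_force: [-0.5, -0.2, -1.1]
gripper_width: 0.166
```

```bash
python3 go.py .5228 -.2146 .115;python3 - <<'E'
from h import *
im,d=read_camera('side')
cv2.imwrite('pics/s3.png',cv2.resize(im[180:340,230:390],None,fx=4,fy=3.7))
E
python3 go.py .5228 -.2146 .115
```

```text
delta mm [1.4 0.9 3.3] xang 205.04 tilt [-0.0285 -0.0006] pos [ 0.5243 -0.2149  0.1183] F [-0.49 -0.23 -1.13] tq [ 0.02  0.02 -0.03] t 6.1 gw 0.16570574966456011
delta mm [1.3 0.8 3.2] xang 205.05 tilt [-0.0283 -0.0005] pos [ 0.5242 -0.2148  0.1182] F [-1.16  0.1  -0.77] tq [0.   0.05 0.03] t 6.15 gw 0.15885833271513858
```

View pics/s3.png

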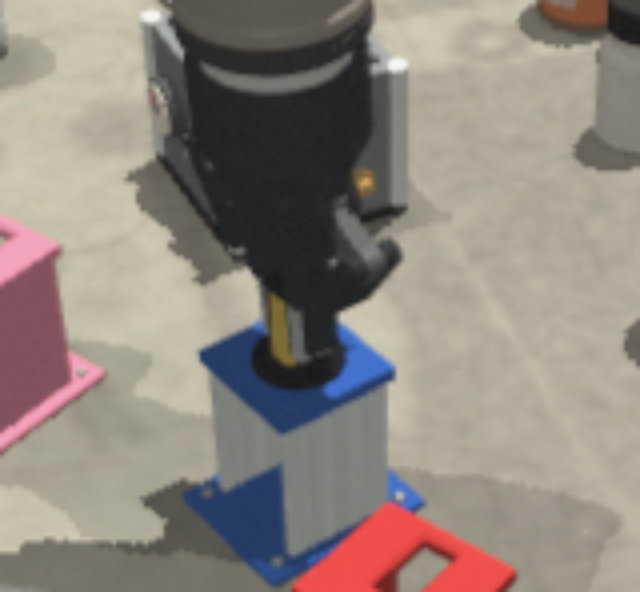

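```bash
cat > hk.py <<'E'
import sys
from h import *
import os
def upright(x,y,z,yaw):
    M=np.eye(4);M[:3,:3]=R.from_euler('z',yaw,degrees=True).as_matrix();M[:3,3]=[x,y,z];return M
if sys.argv[1]=='save':
    T=toolT();np.save('G.npy',np.linalg.inv(T)@upright(*map(float,sys.argv[2:6])))
G=np.load('G.npy');o=get_obs();T=toolT(o);H=T@G
yaw=np.degrees(np.arctan2(H[1,0],H[0,0]))
print('hook o',H[:3,3].round(4),'yaw',yaw.round(2),'tilt',H[:2,2].round(4),'seat',(H@[.007,0,.007,1])[:3].round(4),'F',o['contact_force'].round(2),'tq',o['torque'].round(2),'t',round(o['t'],3),'gw',round(o['gripper_width'],3))
if sys.argv[1]=='to': # target hook origin
    g=np.array(list(map(float,sys.argv[2:5])))
    print('tool delta',(T[:3,:3].T@(g-H[:3,3])*1000).round(2))
    # with yaw change roll about tool z, TCP: 
    if len(sys.argv)>5:
        dy=float(sys.argv[5])-yaw
        T2=T.copy();T2[:3,:3]=T[:3,:3]@R.from_euler('z',-dy,degrees=True).as_matrix()
        off=T2[:3,:3]@G[:3,3]
        print('roll',round(-dy,2),'delta incl roll',(T[:3,:3].T@(g-off-T[:3,3])*1000).round(2))
E
python3 hk.py save .5228 -.2146 .010 25; python3 hk.py to .5228 -.2146 .160
```

```text
hook o [ 0.5228 -0.2146  0.01  ] yaw 25.0 tilt [ 0. -0.] seat [ 0.5291 -0.2116  0.017 ] F [-1.16  0.1  -0.77] tq [0.   0.05 0.03] t 6.15 gw 0.159
hook o [ 0.5228 -0.2146  0.01  ] yaw 25.0 tilt [ 0. -0.] seat [ 0.5291 -0.2116  0.017 ] F [-1.16  0.1  -0.77] tq [0.   0.05 0.03] t 6.15 gw 0.159
tool delta [-4.2400e+00 -8.0000e-02 -1.4994e+02]
```

Request:
{"name": "apply_moves", "arguments": {
  "increments": [5,-0.7,0,-25,0,5,-0.7,0,-25,0,5,-0.7,0,-25,0]
}}

```text
t: 6.52
eef_pos: [0.522, -0.214, 0.1924]
tool_rot: [0.011, -0.217, 0.976, 0.004]
contact_force: [0.0, 0.9, -1.2]
gripper_width: 0.159
```

```bash
python3 hk.py to .5228 -.2146 .165; python3 - <<'E'
from h import *
im,d=read_camera('side')
E
python3 hk.py to .5228 -.2146 .165
```

```text
hook o [ 0.5199 -0.2137  0.0842] yaw 24.99 tilt [ 0.0066 -0.0013] seat [ 0.5263 -0.2107  0.0912] F [ 0.02  0.92 -1.19] tq [-0.03  0.02  0.03] t 6.525 gw 0.159
tool delta [ -4.08  -1.8  -80.74]
hook o [ 0.5223 -0.2147  0.0875] yaw 24.97 tilt [ 0.0015 -0.0002] seat [ 0.5286 -0.2117  0.0945] F [ 0.68 -1.02  1.16] tq [-0.05 -0.06 -0.01] t 6.575 gw 0.162
tool delta [ -2.6   -0.12 -77.41]
```

Request:
{"name": "apply_moves", "arguments": {
  "increments": [5,-0.7,0,-26,0,5,-0.7,0,-26,0,5,-0.7,0,-26,0]
}}

```text
t: 6.95
eef_pos: [0.5223, -0.2142, 0.2731]
tool_rot: [0.011, -0.217, 0.976, 0.004]
contact_force: [0.5, 0.6, -0.9]
gripper_width: 0.159
```

```bash
python3 - <<'E'
from h import *
T=toolT();im,d=read_camera('side');cv2.imwrite('pics/s4.png',cv2.resize(im[130:340,230:430],None,fx=3.5,fy=2.8))
np.savez('s4.npz',im=im,d=d,T=T)
im,d=read_camera('scene');cv2.imwrite('pics/sc4.png',cv2.resize(im[200:320,320:450],None,fx=5,fy=5));np.savez('sc4.npz',im=im,d=d,T=toolT())
E
python3 hk.py to .540 .0485 .165 14.3
```

```text
hook o [ 0.5226 -0.2148  0.167 ] yaw 24.97 tilt [ 0.0006 -0.    ] seat [ 0.5289 -0.2119  0.174 ] F [-0.39  0.15 -0.16] tq [-0.01 -0.    0.02] t 7.05 gw 0.161
tool delta [-127.07  231.23    5.49]
roll 10.67 delta incl roll [-126.83  230.46    5.49]
```

View pics/s4.png

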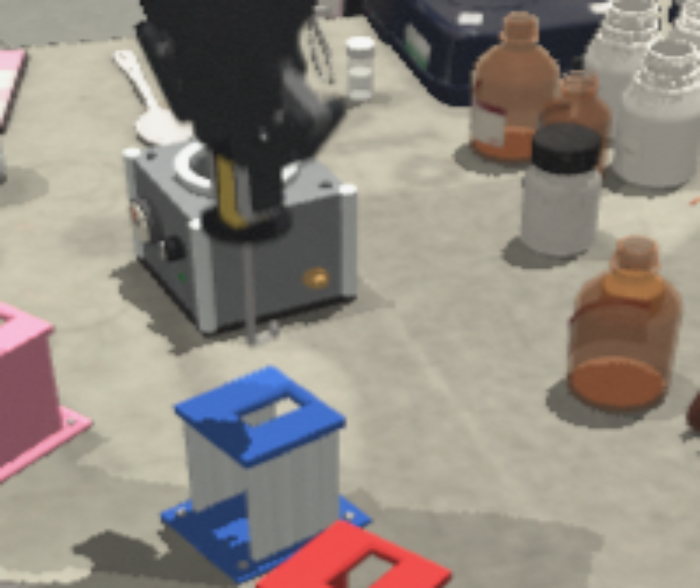

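View pics/sc4.png

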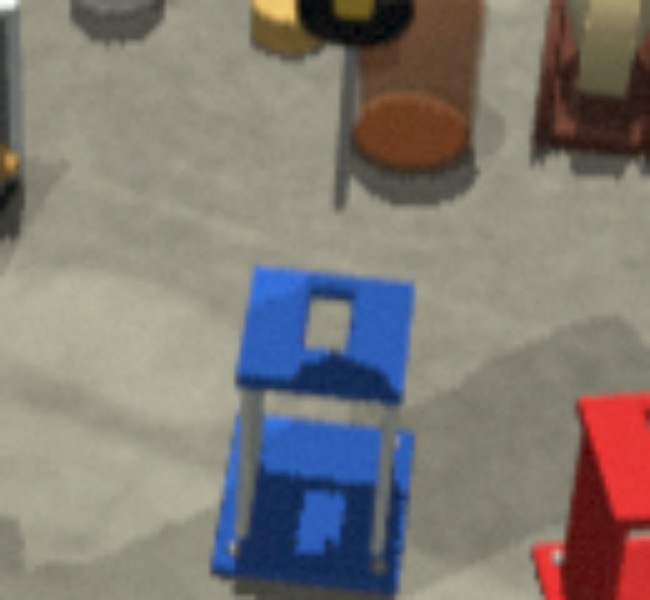

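```bash
cat > ov.py <<'E'
from h import *
def ov(n,npz,out,box,S):
    f=np.load(npz);im=f['im'];T=f['T'];H=T@np.load('G.npy')
    c=get_calibration(n);K=c['mtx'];M=c['camera_from_world']
    x0,y0,x1,y1=box
    big=cv2.resize(im[y0:y1,x0:x1],None,fx=S,fy=S,interpolation=cv2.INTER_CUBIC)
    def pr(p,W=H):
        q=M@W@np.r_[np.array(p)/1000,1];uv=K[:2,:2].diagonal()*q[:2]/q[2]+K[:2,2];return tuple(((uv-[x0,y0]+.5)*S).astype(int))
    for a,b in [((0,0,95),(0,0,2.5)),((0,0,2.5),(14,0,2.5)),((14,0,2.5),(14,0,11.5))]: cv2.line(big,pr(a),pr(b),(0,255,0),1)
    for t in np.linspace(0,2*np.pi,40): cv2.circle(big,pr((22*np.cos(t),22*np.sin(t),100)),1,(0,255,255),-1)
    cv2.imwrite(out,big)
if __name__=='__main__':
    ov('side','s4.npz','pics/ov_s.png',(270,180,330,240),10)
    ov('scene','sc4.npz','pics/ov_c.png',(360,185,420,245),10)
    a=cv2.imread('pics/ov_s.png');b=cv2.imread('pics/ov_c.png');cv2.imwrite('pics/ov4.png',cv2.resize(np.hstack([a,b]),(800,400)))
E
python3 ov.py
python3 - <<'E'
from h import *
for n,fn in [('side','s4.npz'),('scene','sc4.npz')]:
    f=np.load(fn);im,d=f['im'],f['d'];P,u,v=pts(n,im,d,np.ones(d.shape,bool));hsv=cv2.cvtColor(im,cv2.COLOR_BGR2HSV)[v,u]
    s=(np.hypot(P[:,0]-.52,P[:,1]+.215)<.06)&(np.abs(P[:,2]-.105)<.005)&(hsv[:,0]>100)&(hsv[:,0]<130)&(hsv[:,1]>130)
    Q=P[s][:,:2];print(n,cv2.minAreaRect(Q.astype(np.float32)*1000),s.sum())
    # slot: rasterize
    c,_,a=cv2.minAreaRect(Q.astype(np.float32)*1000)
    ang=np.radians(25);ex=np.array([np.cos(ang),np.sin(ang)]);ey=np.array([-ex[1],ex[0]])
    q=(Q*1000-np.array(c));X=q@ex;Y=q@ey
    # per-edge slot: points near center rows
    m=np.abs(Y)<4;xs=np.sort(X[m]);g=np.diff(xs);k=g.argmax();print(' slot x',xs[k],xs[k+1])
    m=np.abs(X-7)<8;ys=np.sort(Y[m]);g=np.diff(ys);k=g.argmax();print(' slot y',ys[k],ys[k+1])
E
```

```text
side ((521.5776977539062, -214.25042724609375), (64.30903625488281, 68.88973999023438), 25.03683853149414) 784
 slot x -12.236585335900681 24.914947127111883
 slot y -9.536715221773889 7.781217100366494
scene ((520.8101196289062, -214.85330200195312), (66.58629608154297, 64.82171630859375), 25.782136917114258) 632
 slot x -12.936938413920894 25.51668924405813
 slot y -9.30018950893683 9.32644086832316
```

View pics/ov4.png

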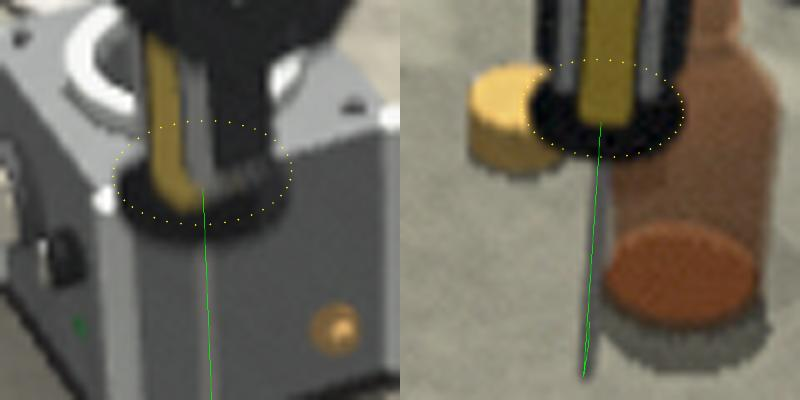

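```bash
python3 - <<'E'
from h import *
T=toolT();im,d=read_camera('side');np.savez('s4.npz',im=im,d=d,T=T)
H=T@np.load('G.npy')
for n,fn in [('side','s4.npz'),('scene','sc4.npz')]:
    f=np.load(fn);im,d=f['im'],f['d'];P,u,v=pts(n,im,d,np.ones(d.shape,bool))
    H=f['T']@np.load('G.npy')
    L=(np.linalg.inv(H)@np.c_[P,np.ones(len(P))].T)[:3].T*1000
    s=(np.hypot(L[:,0],L[:,1])<20)&(L[:,2]>85)&(L[:,2]<106)&(im[v,u].max(1)<60)
    print(n,'flange z',np.percentile(L[s,2],[10,50,90]).round(1),L[s].mean(0).round(1))
    s=(np.hypot(L[:,0],L[:,1])<10)&(L[:,2]>-5)&(L[:,2]<90)
    for lo in range(-5,90,15):
        k=s&(L[:,2]>=lo)&(L[:,2]<lo+15);print(lo,L[k].mean(0).round(1),k.sum())
E
python3 ov.py
```

```text
side flange z [ 97.9  99.1 100.5] [-3.9 -5.8 99.1]
-5 [ 2.5 -1.   4.3] 22
10 [-1.1 -1.3 17. ] 16
25 [-1.8 -1.5 32.3] 21
40 [-1.4 -1.3 47. ] 20
55 [-0.8 -1.8 62.7] 24
70 [-1.6 -1.2 75.9] 14
85 [nan nan nan] 0
scene flange z [100.4 102.1 103.5] [ -7.1   0.3 102. ]
-5 [-1.6 -1.6  7.5] 8
10 [-0.9 -0.9 18.6] 19
25 [-2.3 -1.2 33.7] 12
40 [-1.6 -1.5 47.7] 18
55 [-1.7 -0.9 62.4] 15
70 [-1.3 -1.6 76.5] 15
85 [nan nan nan] 0<stdin>:12: RuntimeWarning: Mean of empty slice.
  ret = um.true_divide(
```

View pics/ov4.png

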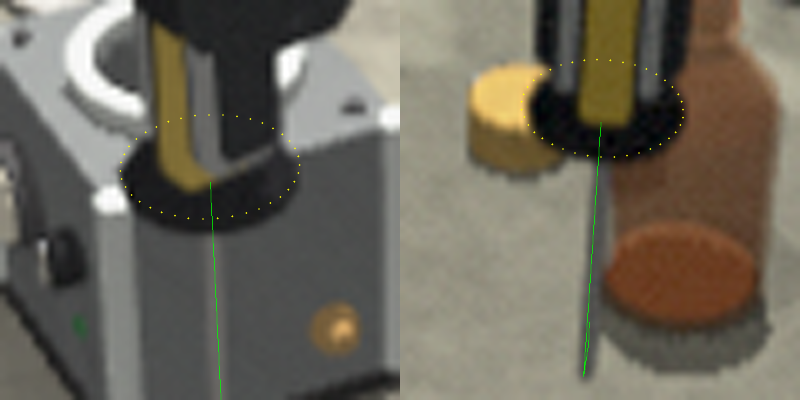

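Request:
{"name": "apply_moves", "arguments": {
  "increments": [5,0,0,0,5.3,5,0,0,0,5.3]
}}

```text
t: 7.35
eef_pos: [0.5218, -0.214, 0.2703]
tool_rot: [0.01, -0.123, 0.992, 0.005]
contact_force: [0.0, 0.8, -1.0]
gripper_width: 0.163
```

```bash
python3 -c "
from h import *
read_camera('side')"; python3 hk.py to .5357 .0519 .165 14.3
```

```text
hook o [ 0.5192 -0.2125  0.1618] yaw 13.9 tilt [ 0.0094 -0.0072] seat [ 0.5261 -0.2109  0.1688] F [-0.49 -0.19 -2.22] tq [0.02 0.05 0.  ] t 7.4 gw 0.159
tool delta [-79.7  252.66   0.67]
roll -0.4 delta incl roll [-79.71 252.69   0.67]
```

Request:
{"name": "apply_moves", "arguments": {
  "increments": [5,-10,31,-1,0,5,-10,31,0,0,5,-10,31,0,0,5,-10,31,0,0]
}}

```text
t: 7.9
eef_pos: [0.5274, -0.083, 0.2668]
tool_rot: [0.006, -0.121, 0.993, 0.005]
contact_force: [-0.6, 0.1, -0.7]
gripper_width: 0.158
```

```bash
python3 -c "
from h import *
read_camera('side')"; python3 hk.py to .5357 .0519 .165 14.3
```

```text
hook o [ 0.5245 -0.0759  0.1583] yaw 14.22 tilt [ 0.0186 -0.0086] seat [ 0.5314 -0.0742  0.1652] F [ 0.23  3.87 -2.01] tq [ 0.28 -0.01 -0.03] t 7.95 gw 0.158
tool delta [-42.37 121.18  -4.7 ]
roll -0.08 delta incl roll [-42.37 121.19  -4.7 ]
```

Request:
{"name": "apply_moves", "arguments": {
  "increments": [5,-10,29,-4,0,5,-10,29,-2,0,5,-10,29,0,0,5,-8,22,0,0]
}}

```text
t: 8.45
eef_pos: [0.5351, 0.0401, 0.2689]
tool_rot: [0.002, -0.126, 0.992, 0.007]
contact_force: [0.3, 0.3, -0.6]
gripper_width: 0.159
```

```bash
python3 -c "
from h import *
read_camera('side')
read_camera('side')"; python3 hk.py to .5357 .0519 .165 14.3; python3 -c "
from h import *
read_camera('side')
read_camera('side')"; python3 hk.py to .5357 .0519 .165 14.3
```

```text
hook o [0.5309 0.0433 0.1606] yaw 14.72 tilt [ 0.0263 -0.0075] seat [0.5378 0.045  0.1674] F [-0.49  0.76 -1.49] tq [-0.08 -0.05  0.04] t 8.55 gw 0.166
tool delta [-6.85  7.13 -4.27]
roll 0.42 delta incl roll [-6.84  7.1  -4.27]
hook o [0.531  0.0395 0.1611] yaw 14.43 tilt [ 0.0257 -0.0061] seat [0.538  0.0412 0.1679] F [-0.15 -0.12 -0.83] tq [-0.01 -0.04 -0.01] t 8.65 gw 0.163
tool delta [-7.63 10.93 -3.74]
roll 0.13 delta incl roll [-7.63 10.92 -3.74]
```

Request:
{"name": "apply_moves", "arguments": {
  "increments": [5,-4,5.5,-2,0,5,-4,5.5,0,0]
}}

```text
t: 8.9
eef_pos: [0.5402, 0.0487, 0.2711]
tool_rot: [0.001, -0.124, 0.992, 0.006]
contact_force: [-0.1, -0.1, -1.2]
gripper_width: 0.162
```

```bash
cat > st.py <<'E'
from h import *
read_camera('side');read_camera('side')
E
python3 st.py; python3 hk.py to .5357 .0519 .135 14.3
```

```text
hook o [0.536  0.0506 0.1628] yaw 14.31 tilt [ 0.0264 -0.0055] seat [0.543  0.0523 0.1697] F [ 0.23  1.2  -0.46] tq [-0.01 -0.01  0.05] t 9.0 gw 0.159
tool delta [ 0.08  1.04 27.85]
roll 0.01 delta incl roll [ 0.08  1.04 27.85]
```

Now I'll check the alignment over the bore with the wrist and side cameras.

```bash
python3 - <<'E'
from h import *
from ov import ov
T=toolT();im,d=read_camera('side');np.savez('s5.npz',im=im,d=d,T=T)
im,d=read_camera('scene');np.savez('c5.npz',im=im,d=d,T=T)
im,d=read_camera('wrist');cv2.imwrite('pics/w5.png',im);np.savez('w5.npz',im=im,d=d,T=T)
ov('side','s5.npz','pics/a.png',(260,135,340,215),5);ov('scene','c5.npz','pics/b.png',(250,160,330,240),5)
cv2.imwrite('pics/ov5.png',np.hstack([cv2.imread('pics/a.png'),cv2.imread('pics/b.png')]))
E
```

```text
(no output)
```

View pics/ov5.png

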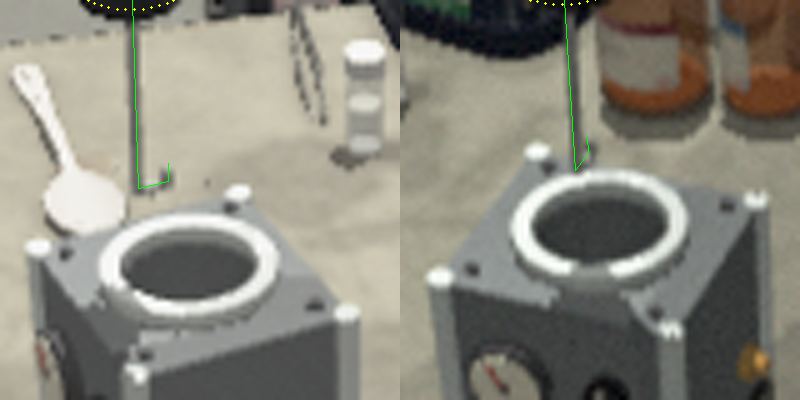

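View pics/w5.png

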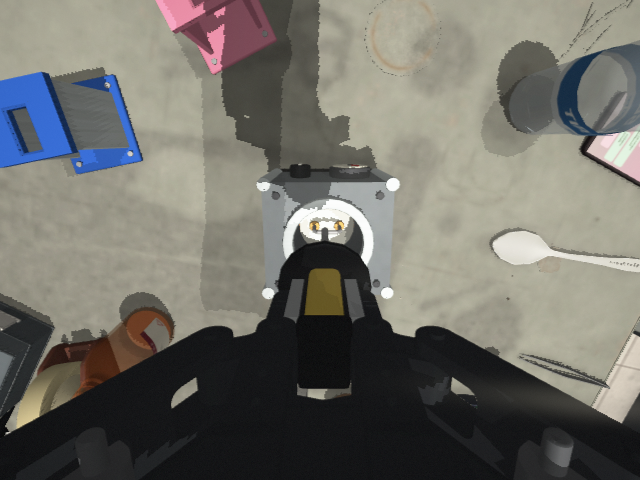

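```bash
python3 - <<'E'
from h import *
f=np.load('w5.npz');im,d,T=f['im'],f['d'],f['T']
P,u,v=pts('wrist',im,d,np.ones(d.shape,bool),T);hsv=cv2.cvtColor(im,cv2.COLOR_BGR2HSV)[v,u]
s=(np.hypot(P[:,0]-.558,P[:,1]-.058)<.03)&(P[:,2]<.09)&(hsv[:,1]>110)&(hsv[:,0]<30)
for lo,hi in [(0,326),(326,640)]:
    k=s&(u>=lo)&(u<hi);print(P[k].mean(0).round(4),k.sum(),u[k].mean(),v[k].mean())
b=(np.hypot(P[:,0]-.558,P[:,1]-.058)<.02)&(P[:,2]>.072)&(P[:,2]<.09);print('bar',P[b].mean(0),b.sum(),P[b][:,2].max())
bg=im[v,u];c=(np.hypot(P[:,0]-.558,P[:,1]-.058)<.05)&(np.abs(P[:,2]-.12)<.006)&(bg.min(1)>150)
print(cv2.minEnclosingCircle(P[c][:,:2].astype(np.float32)*1000))
w=(np.hypot(P[:,0]-.558,P[:,1]-.058)<.028)&(P[:,2]<.06)&(bg.min(1)>150);print('white top z',np.median(P[w][:,2]),w.sum())
cv2.imwrite('pics/w5c.png',cv2.resize(im[190:270,270:390],None,fx=6,fy=6,interpolation=cv2.INTER_CUBIC))
E
```

```text
[0.5611 0.0473 0.054 ] 54 314.0740740740741 224.72222222222223
[0.5547 0.0721 0.054 ] 47 338.48936170212767 224.63829787234042
bar [0.55848522 0.0604041  0.07805029] 92 0.08144196434445028
((558.89990234375, 59.9061279296875), 39.801368713378906)
white top z 0.04980763365073479 964
```

View pics/w5c.png

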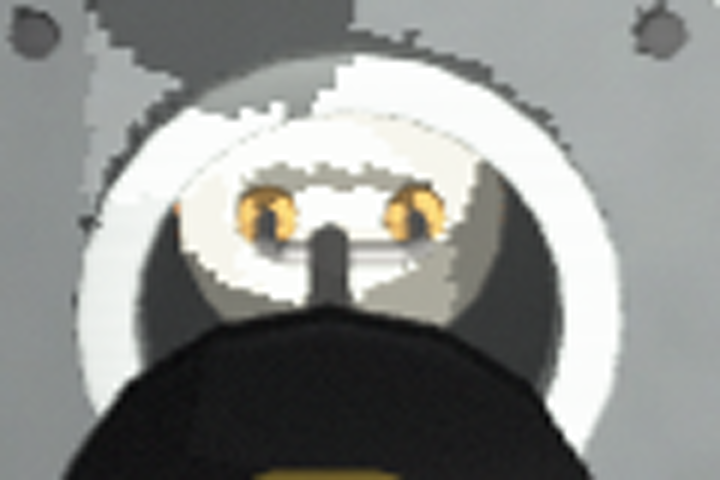

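Request:
{"name": "apply_moves", "arguments": {
  "increments": [5,0,1,14,0,5,0,1,14,0,5,0,0,14,0,5,0,0,10,0]
}}

```text
t: 9.65
eef_pos: [0.539, 0.0512, 0.2152]
tool_rot: [0.001, -0.124, 0.992, 0.006]
contact_force: [0.5, -0.6, -1.1]
gripper_width: 0.163
```

```bash
python3 st.py; python3 hk.py to .5362 .0529 .060 14.3
```

```text
hook o [0.5341 0.0521 0.1069] yaw 14.25 tilt [ 0.0284 -0.0047] seat [0.5411 0.0538 0.1137] F [-0.62 -0.2  -1.53] tq [0.   0.01 0.02] t 9.75 gw 0.16
tool delta [-2.16 -0.28 46.9 ]
roll -0.05 delta incl roll [-2.16 -0.28 46.9 ]
```

Request:
{"name": "apply_moves", "arguments": {
  "increments": [5,-1,0,12,0,5,-1,0,12,0]
}}

```text
t: 10.0
eef_pos: [0.5416, 0.052, 0.1908]
tool_rot: [0.002, -0.124, 0.992, 0.006]
contact_force: [0.3, 0.6, -0.5]
gripper_width: 0.166
```

```bash
python3 hk.py to .5362 .0529 .060 14.3; python3 st.py; python3 hk.py to .5362 .0529 .060 14.3
```

```text
hook o [0.5374 0.0531 0.0827] yaw 14.25 tilt [ 0.0258 -0.0054] seat [0.5444 0.0548 0.0895] F [ 0.32  0.61 -0.47] tq [-0.03 -0.03 -0.01] t 10.0 gw 0.166
tool delta [ 1.33 -0.12 22.68]
roll -0.05 delta incl roll [ 1.33 -0.12 22.68]
hook o [0.5363 0.0529 0.0818] yaw 14.25 tilt [ 0.0283 -0.0046] seat [0.5433 0.0546 0.0887] F [ 0.14  0.52 -0.43] tq [-0.06  0.03 -0.  ] t 10.1 gw 0.165
tool delta [ 0.14 -0.2  21.85]
roll -0.05 delta incl roll [ 0.14 -0.19 21.85]
```

Request:
{"name": "apply_moves", "arguments": {
  "increments": [5,0,0,7,0,5,0,0,6,0]
}}

```text
t: 10.35
eef_pos: [0.5413, 0.0521, 0.1767]
tool_rot: [0.001, -0.124, 0.992, 0.006]
contact_force: [0.1, -0.7, -1.1]
gripper_width: 0.161
```

```bash
python3 st.py; python3 hk.py to .5362 .0529 .060 14.3
```

```text
hook o [0.5365 0.053  0.0684] yaw 14.25 tilt [ 0.0281 -0.0046] seat [0.5435 0.0547 0.0752] F [ 0.11  0.19 -0.5 ] tq [-0.05 -0.04  0.01] t 10.45 gw 0.158
tool delta [ 0.34 -0.12  8.35]
roll -0.05 delta incl roll [ 0.34 -0.12  8.35]
```

Request:
{"name": "apply_moves", "arguments": {
  "increments": [5,0,0,5,0,5,0,0,5,0]
}}

```text
t: 10.7
eef_pos: [0.5414, 0.0522, 0.1665]
tool_rot: [0.001, -0.124, 0.992, 0.006]
contact_force: [0.4, -0.3, -0.7]
gripper_width: 0.161
```

```bash
python3 st.py; python3 hk.py to .5512 .0568 .058 14.3
python3 - <<'E'
from h import *
im,d=read_camera('wrist');cv2.imwrite('pics/w6c.png',cv2.resize(im[180:290,260:400],None,fx=5,fy=5,interpolation=cv2.INTER_CUBIC))
E
```

```text
hook o [0.5366 0.0531 0.058 ] yaw 14.25 tilt [ 0.0278 -0.0046] seat [0.5436 0.0548 0.0649] F [-1.01 -0.58 -0.22] tq [-0.   -0.   -0.03] t 10.8 gw 0.157
tool delta [-15.03  -0.03   0.08]
roll -0.05 delta incl roll [-15.03  -0.03   0.08]
```

View pics/w6c.png

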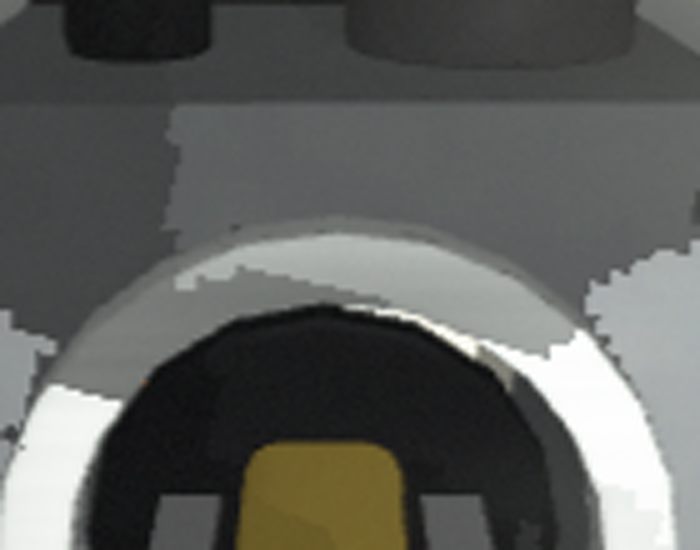

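Request:
{"name": "apply_moves", "arguments": {
  "increments": [5,-5,0,0,0,5,-5,0,0,0]
}}

```text
t: 11.1
eef_pos: [0.5515, 0.0547, 0.1668]
tool_rot: [0.001, -0.124, 0.992, 0.006]
contact_force: [-0.6, -0.5, -1.7]
gripper_width: 0.165
```

```bash
python3 st.py; python3 hk.py to .5512 .0568 .058 14.3
```

```text
hook o [0.5476 0.0559 0.0587] yaw 14.25 tilt [ 0.0265 -0.0049] seat [0.5546 0.0576 0.0655] F [ 0.6  -0.86 -1.07] tq [-0.01 -0.02 -0.02] t 11.2 gw 0.162
tool delta [-3.72 -0.01  0.7 ]
roll -0.05 delta incl roll [-3.72 -0.01  0.7 ]
```

Request:
{"name": "apply_moves", "arguments": {
  "increments": [5,-3.5,0,0.5,0]
}}

```text
t: 11.32
eef_pos: [0.5552, 0.0557, 0.1663]
tool_rot: [0.001, -0.124, 0.992, 0.006]
contact_force: [-0.0, 0.2, -1.9]
gripper_width: 0.16
```

```bash
python3 st.py; python3 hk.py to .5512 .0568 .058 14.3
```

```text
hook o [0.5515 0.057  0.0582] yaw 14.26 tilt [ 0.0261 -0.0049] seat [0.5584 0.0587 0.0651] F [ 0.51  0.67 -1.19] tq [-0.04 -0.02 -0.01] t 11.425 gw 0.158
tool delta [ 0.31 -0.09  0.25]
roll -0.04 delta incl roll [ 0.31 -0.09  0.25]
```

Request:
{"name": "apply_moves", "arguments": {
  "increments": [5,0,0,-5,0,5,0,0,-5,0]
}}

```text
t: 11.68
eef_pos: [0.5553, 0.0557, 0.1766]
tool_rot: [0.001, -0.124, 0.992, 0.005]
contact_force: [-0.6, -0.1, -0.5]
gripper_width: 0.159
```

```bash
python3 st.py; python3 hk.py to .5512 .0568 .072 14.3
```

```text
hook o [0.5515 0.0568 0.0689] yaw 14.26 tilt [ 0.0259 -0.005 ] seat [0.5585 0.0585 0.0757] F [-0.7  -0.19 -0.76] tq [-0.07  0.    0.02] t 11.775 gw 0.16
tool delta [ 0.32  0.15 -3.13]
roll -0.04 delta incl roll [ 0.32  0.15 -3.13]
```

Request:
{"name": "apply_moves", "arguments": {
  "increments": [5,0,0,-2,0,5,0,0,-2,0]
}}

```text
t: 12.02
eef_pos: [0.5555, 0.0556, 0.1811]
tool_rot: [0.001, -0.124, 0.992, 0.006]
contact_force: [0.8, 0.0, -3.2]
gripper_width: 0.161
```

```bash
python3 st.py; python3 hk.py to .5512 .0568 .072 14.3
```

```text
hook o [0.5513 0.0567 0.0729] yaw 14.26 tilt [ 0.026 -0.005] seat [0.5582 0.0584 0.0797] F [ 0.47 -0.15 -3.48] tq [ 0.02 -0.13 -0.04] t 12.125 gw 0.164
tool delta [0.07 0.07 0.91]
roll -0.04 delta incl roll [0.07 0.08 0.91]
```

Request:
{"name": "apply_moves", "arguments": {
  "increments": [5,0,0,-1.5,0,5,0,0,-2,0,5,0,0,-2,0,5,0,0,-2,0]
}}

```text
t: 12.62
eef_pos: [0.5545, 0.0556, 0.1871]
tool_rot: [0.0, -0.124, 0.992, 0.005]
contact_force: [1.5, 0.7, -8.1]
gripper_width: 0.161
```

```bash
python3 hk.py to .5512 .0568 .14 14.3
```

```text
hook o [0.55   0.0565 0.079 ] yaw 14.27 tilt [ 0.0285 -0.004 ] seat [0.557  0.0582 0.0858] F [ 1.5   0.67 -8.06] tq [ 0.04 -0.49 -0.03] t 12.625 gw 0.161
tool delta [ -1.29   0.63 -61.  ]
roll -0.03 delta incl roll [ -1.3    0.63 -61.  ]
```

Request:
{"name": "apply_moves", "arguments": {
  "increments": [5,-0.3,0,-3,0,5,-0.3,0,-3,0,5,-0.3,0,-3,0,5,-0.3,0,-3,0,5,0,0,-3,0,5,0,0,-3,0]
}}

```text
t: 13.38
eef_pos: [0.5549, 0.0556, 0.2059]
tool_rot: [-0.001, -0.124, 0.992, 0.005]
contact_force: [0.5, -0.0, -7.0]
gripper_width: 0.16
```

```bash
python3 hk.py to .5512 .0568 .14 14.3
```

```text
hook o [0.5502 0.0565 0.0978] yaw 14.27 tilt [ 0.0304 -0.0038] seat [0.5572 0.0582 0.1046] F [ 0.46 -0.02 -6.98] tq [ 0.05 -0.23 -0.  ] t 13.375 gw 0.16
tool delta [ -1.03   0.46 -42.18]
roll -0.03 delta incl roll [ -1.03   0.47 -42.18]
```

Request:
{"name": "apply_moves", "arguments": {
  "increments": [5,-0.3,0,-3.5,0,5,-0.3,0,-3.5,0,5,-0.3,0,-3.5,0,5,-0.3,0,-3.5,0,5,0,0,-3.5,0,5,0,0,-3.5,0,5,0,0,-3.5,0,5,0,0,-3.5,0]
}}

```text
t: 14.38
eef_pos: [0.5553, 0.0556, 0.2355]
tool_rot: [-0.002, -0.124, 0.992, 0.005]
contact_force: [1.0, 0.8, -7.4]
gripper_width: 0.16
```

```bash
python3 hk.py to .5512 .0568 .14 14.3
```

```text
hook o [0.5504 0.0565 0.1274] yaw 14.27 tilt [ 0.0324 -0.0037] seat [0.5574 0.0582 0.1342] F [ 1.02  0.77 -7.4 ] tq [ 0.07 -0.08  0.05] t 14.375 gw 0.16
tool delta [ -0.81   0.27 -12.59]
roll -0.03 delta incl roll [ -0.81   0.27 -12.59]
```

Request:
{"name": "apply_moves", "arguments": {
  "increments": [5,0,0,-2.5,0,5,0,0,-2.5,0,5,0,0,-2.5,0,5,0,0,-2,0]
}}

```text
t: 14.88
eef_pos: [0.5553, 0.0555, 0.2457]
tool_rot: [-0.002, -0.124, 0.992, 0.005]
contact_force: [1.0, -0.0, -8.1]
gripper_width: 0.166
```

```bash
python3 hk.py to .5512 .0568 .15 14.3
```

```text
hook o [0.5504 0.0565 0.1376] yaw 14.27 tilt [ 0.0325 -0.0039] seat [0.5574 0.0581 0.1444] F [ 1.   -0.03 -8.12] tq [ 0.02 -0.06  0.04] t 14.875 gw 0.166
tool delta [ -0.84   0.28 -12.4 ]
roll -0.03 delta incl roll [ -0.84   0.28 -12.4 ]
```

Request:
{"name": "apply_moves", "arguments": {
  "increments": [5,0,0,-1.5,0,5,0,0,-1.5,0]
}}

```text
t: 15.12
eef_pos: [0.5553, 0.0555, 0.2489]
tool_rot: [-0.002, -0.124, 0.992, 0.005]
contact_force: [0.5, 0.2, -7.1]
gripper_width: 0.159
```

Request:
{"name": "apply_moves", "arguments": {
  "increments": [5,0,0,-1.2,0,5,0,0,-1.2,0]
}}

```text
t: 15.38
eef_pos: [0.5553, 0.0555, 0.2514]
tool_rot: [-0.002, -0.124, 0.992, 0.005]
contact_force: [-0.0, 0.7, -7.5]
gripper_width: 0.163
```

Request:
{"name": "apply_moves", "arguments": {
  "increments": [5,0,0,-1,0,5,0,0,-1,0]
}}

```text
t: 15.62
eef_pos: [0.5553, 0.0555, 0.2536]
tool_rot: [-0.002, -0.124, 0.992, 0.005]
contact_force: [-0.4, 0.1, -7.7]
gripper_width: 0.156
```

Request:
{"name": "apply_moves", "arguments": {
  "increments": [5,0,0,-1,0,5,0,0,-1,0]
}}

```text
t: 15.88
eef_pos: [0.5553, 0.0555, 0.2557]
tool_rot: [-0.002, -0.124, 0.992, 0.005]
contact_force: [-0.5, 1.1, -7.9]
gripper_width: 0.16
```

Request:
{"name": "apply_moves", "arguments": {
  "increments": [5,0,0,-0.8,0,5,0,0,-0.8,0]
}}

```text
t: 16.12
eef_pos: [0.555, 0.0555, 0.2568]
tool_rot: [-0.002, -0.125, 0.992, 0.005]
contact_force: [0.7, 0.4, -10.8]
gripper_width: 0.168
```

Request:
{"name": "apply_moves", "arguments": {
  "increments": [5,0,0,-0.8,0]
}}

```text
t: 16.25
eef_pos: [0.5549, 0.0555, 0.2573]
tool_rot: [-0.002, -0.124, 0.992, 0.005]
contact_force: [2.2, 0.1, -13.3]
gripper_width: 0.161
```

Request:
{"name": "apply_moves", "arguments": {
  "increments": [5,0,0,-0.6,0]
}}

```text
t: 16.38
eef_pos: [0.5548, 0.0554, 0.2575]
tool_rot: [-0.003, -0.124, 0.992, 0.005]
contact_force: [2.2, 0.0, -13.9]
gripper_width: 0.161
```

```bash
python3 - <<'E'
from h import *
for i in range(8):
    read_camera('side');o=get_obs();print(round(o['t'],3),o['contact_force'].round(2),o['eef_pos'].round(4))
E
python3 hk.py x
```

```text
16.425 [  2.     0.71 -12.91] [0.5548 0.0555 0.2575]
16.475 [  1.47   0.49 -12.61] [0.5548 0.0555 0.2576]
16.525 [  2.34   0.17 -13.19] [0.5548 0.0555 0.2576]
16.575 [  1.45   0.3  -12.83] [0.5548 0.0554 0.2576]
16.625 [  2.42   1.12 -13.55] [0.5548 0.0554 0.2577]
16.675 [  1.75   0.83 -13.33] [0.5548 0.0554 0.2577]
16.725 [  1.37   1.2  -13.22] [0.5548 0.0554 0.2577]
16.775 [  1.5    0.46 -13.  ] [0.5548 0.0554 0.2577]
hook o [0.5498 0.0563 0.1496] yaw 14.28 tilt [ 0.0338 -0.0034] seat [0.5568 0.058  0.1564] F [  1.5    0.46 -13.  ] tq [ 0.14 -0.46  0.  ] t 16.775 gw 0.161
```

Request:
{"name": "apply_moves", "arguments": {
  "increments": [5,-0.3,0,-0.8,0,5,0,0,-0.6,0]
}}

```text
t: 17.02
eef_pos: [0.5546, 0.0554, 0.2586]
tool_rot: [-0.003, -0.125, 0.992, 0.005]
contact_force: [1.2, 0.4, -15.9]
gripper_width: 0.163
```

```bash
python3 - <<'E'
from h import *
for i in range(12):
    im,d=read_camera(['scene','side'][i%2]);o=get_obs();print(round(o['t'],3),o['contact_force'].round(2),o['eef_pos'].round(4))
    cv2.imwrite(f'pics/p{i%2}.png',im)
a=cv2.resize(cv2.imread('pics/p0.png')[130:250,240:340],None,fx=4,fy=4);b=cv2.resize(cv2.imread('pics/p1.png')[110:230,250:350],None,fx=4,fy=4)
cv2.imwrite('pics/p.png',np.hstack([a,b]))
E
python3 hk.py x
```

```text
17.075 [  1.46   1.11 -15.77] [0.5547 0.0554 0.2587]
17.125 [  2.35   0.22 -15.33] [0.5547 0.0554 0.2587]
17.175 [  0.74   0.98 -15.89] [0.5547 0.0554 0.2586]
17.225 [  1.83   1.53 -16.11] [0.5547 0.0554 0.2587]
17.275 [  1.08   0.81 -16.54] [0.5547 0.0554 0.2587]
17.325 [  1.36   1.19 -16.32] [0.5547 0.0554 0.2587]
17.375 [  2.05   1.45 -15.42] [0.5547 0.0554 0.2588]
17.425 [  0.89   0.26 -15.56] [0.5547 0.0555 0.2588]
17.475 [  1.88   1.41 -16.57] [0.5548 0.0554 0.2588]
17.525 [  1.12  -0.72 -16.74] [0.5548 0.0554 0.2588]
17.575 [  1.17   0.61 -16.64] [0.5548 0.0555 0.2588]
17.625 [  1.84   0.84 -16.25] [0.5548 0.0555 0.2588]
hook o [0.5496 0.0563 0.1507] yaw 14.28 tilt [ 0.0347 -0.0032] seat [0.5567 0.058  0.1575] F [  1.84   0.84 -16.25] tq [ 0.1  -0.36 -0.02] t 17.625 gw 0.162
```

View pics/p.png

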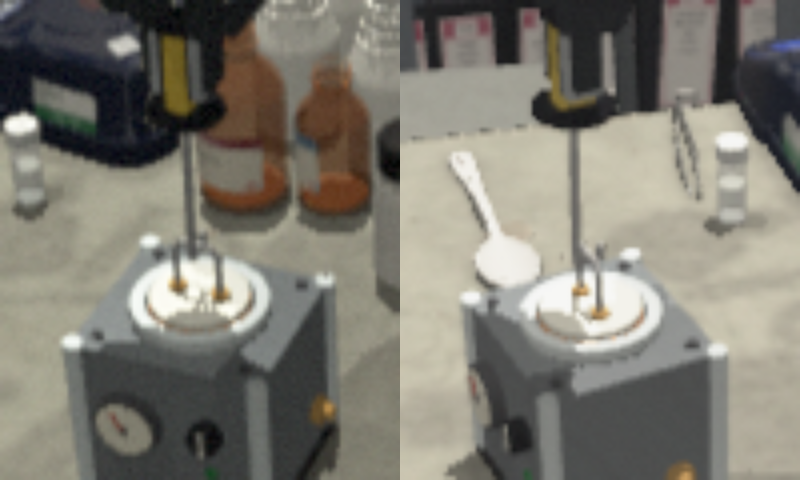

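Request:
{"name": "apply_moves", "arguments": {
  "increments": [5,0,0,3,0,5,0,0,4,0,5,0,0,4,0]
}}

```text
t: 18.0
eef_pos: [0.5571, 0.0557, 0.251]
tool_rot: [0.0, -0.124, 0.992, 0.006]
contact_force: [0.3, -1.0, -0.6]
gripper_width: 0.165
```

```bash
python3 st.py; python3 hk.py to .5512 .0568 .1315 14.3
```

```text
hook o [0.5522 0.0566 0.1424] yaw 14.26 tilt [ 0.0296 -0.0047] seat [0.5591 0.0583 0.1492] F [ 0.31  0.7  -0.65] tq [-0.05  0.03  0.  ] t 18.1 gw 0.161
tool delta [ 0.89  0.29 10.88]
roll -0.04 delta incl roll [ 0.89  0.29 10.88]
```

Request:
{"name": "apply_moves", "arguments": {
  "increments": [5,0.5,0,4,0,5,0.3,0,3.5,0,5,0,0,3,0]
}}

```text
t: 18.48
eef_pos: [0.5571, 0.0555, 0.241]
tool_rot: [0.001, -0.124, 0.992, 0.006]
contact_force: [-0.5, -0.1, -0.7]
gripper_width: 0.161
```

```bash
python3 - <<'E'
from h import *
for i in range(2):
    im,d=read_camera(['scene','side'][i%2])
    cv2.imwrite(f'pics/p{i%2}.png',im)
a=cv2.resize(cv2.imread('pics/p0.png')[180:230,270:320],None,fx=8,fy=8);b=cv2.resize(cv2.imread('pics/p1.png')[155:205,270:320],None,fx=8,fy=8)
cv2.imwrite('pics/p2.png',np.hstack([a,b]))
E
python3 hk.py to .5362 .0529 .1315 14.3
```

```text
hook o [0.5526 0.0566 0.1326] yaw 14.25 tilt [ 0.0269 -0.0052] seat [0.5596 0.0583 0.1394] F [-0.55 -0.43 -0.58] tq [ 0.   -0.02  0.05] t 18.575 gw 0.159
tool delta [16.85  0.48  1.  ]
roll -0.05 delta incl roll [16.85  0.48  1.  ]
```

View pics/p2.png

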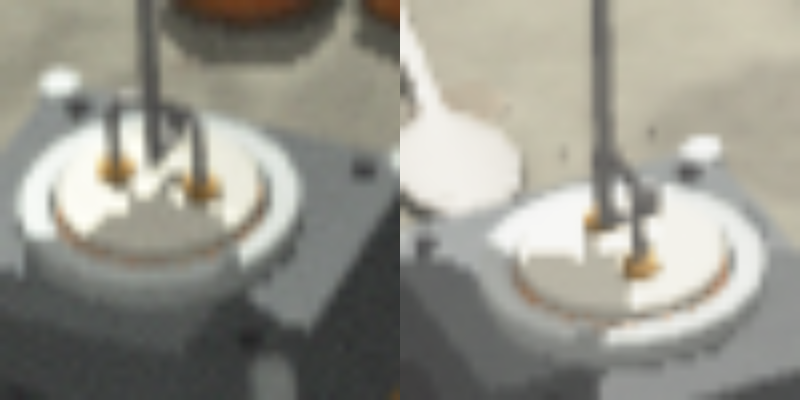

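Request:
{"name": "apply_moves", "arguments": {
  "increments": [5,4,0,0.5,0,5,4,0,0,0]
}}

```text
t: 18.82
eef_pos: [0.5489, 0.0535, 0.2401]
tool_rot: [0.001, -0.124, 0.992, 0.006]
contact_force: [0.8, -0.1, -1.2]
gripper_width: 0.155
```

```bash
python3 st.py; python3 hk.py to .5330 .0520 .1315 14.3
```

```text
hook o [0.5445 0.0545 0.1321] yaw 14.24 tilt [ 0.027  -0.0053] seat [0.5514 0.0562 0.1389] F [ 0.27 -0.93 -1.28] tq [-0.06 -0.07 -0.01] t 18.925 gw 0.16
tool delta [11.73  0.43  0.52]
roll -0.06 delta incl roll [11.73  0.43  0.52]
```

Request:
{"name": "apply_moves", "arguments": {
  "increments": [5,4,0,0,0,5,4,0,0,0,5,5,0,0,0]
}}

```text
t: 19.3
eef_pos: [0.5356, 0.0501, 0.2403]
tool_rot: [0.001, -0.124, 0.992, 0.006]
contact_force: [-0.3, -0.5, -1.9]
gripper_width: 0.157
```

```bash
python3 - <<'E'
from h import *
for i in range(2):
    im,d=read_camera(['scene','side'][i%2])
    cv2.imwrite(f'pics/p{i%2}.png',im)
a=cv2.resize(cv2.imread('pics/p0.png')[180:230,270:320],None,fx=8,fy=8);b=cv2.resize(cv2.imread('pics/p1.png')[155:205,270:320],None,fx=8,fy=8)
cv2.imwrite('pics/p3.png',np.hstack([a,b]))
E
python3 hk.py to .5330 .0520 .18 25
```

```text
hook o [0.531  0.051  0.1321] yaw 14.24 tilt [ 0.027  -0.0054] seat [0.5379 0.0526 0.139 ] F [ 0.72  0.34 -1.38] tq [-0.06 -0.02  0.02] t 19.4 gw 0.16
tool delta [ -2.4    1.04 -47.84]
roll -10.76 delta incl roll [ -2.49   1.85 -47.84]
```

View pics/p3.png

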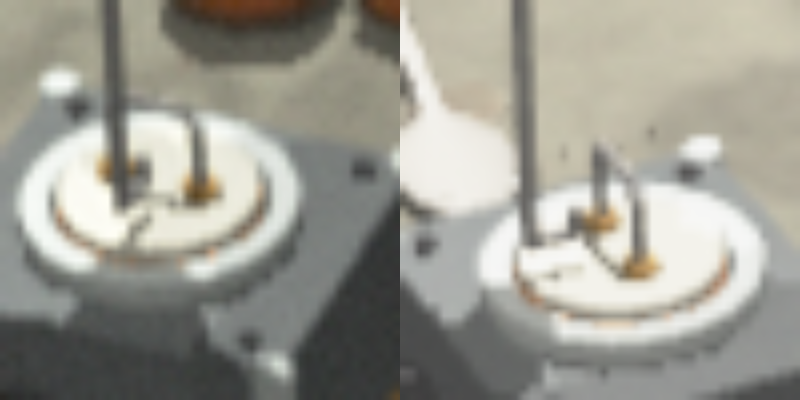

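Request:
{"name": "apply_moves", "arguments": {
  "increments": [5,0,0,-12,0,5,0,0,-18,0,5,0,0,-18,0]
}}

```text
t: 19.77
eef_pos: [0.5349, 0.0493, 0.2901]
tool_rot: [0.0, -0.124, 0.992, 0.006]
contact_force: [0.7, -0.1, -1.2]
gripper_width: 0.163
```

```bash
python3 st.py; python3 hk.py to .5226 -.2148 .16 25
```

```text
hook o [0.5323 0.0505 0.1834] yaw 14.23 tilt [ 0.0244 -0.006 ] seat [0.5392 0.0522 0.1902] F [ 0.21  0.29 -1.04] tq [0.05 0.   0.03] t 19.875 gw 0.161
tool delta [  74.82 -255.01   20.06]
roll -10.77 delta incl roll [  74.73 -254.2    20.06]
```

Request:
{"name": "apply_moves", "arguments": {
  "increments": [5,9,-31,0,0,5,9,-31,0,0,5,9,-31,0,0,5,9,-31,0,0]
}}

```text
t: 20.38
eef_pos: [0.5325, -0.0794, 0.2891]
tool_rot: [0.003, -0.128, 0.992, 0.007]
contact_force: [0.2, 0.1, -0.9]
gripper_width: 0.165
```

```bash
python3 st.py; python3 hk.py to .5226 -.2148 .16 25
```

```text
hook o [ 0.528  -0.082   0.1812] yaw 14.27 tilt [ 0.0239 -0.0052] seat [ 0.5349 -0.0803  0.188 ] F [-1.12 -0.64 -1.7 ] tq [-0.01  0.03 -0.01] t 20.475 gw 0.161
tool delta [  38.13 -127.6    19.58]
roll -10.73 delta incl roll [  38.04 -126.79   19.58]
```

Request:
{"name": "apply_moves", "arguments": {
  "increments": [5,9,-31,0,0,5,9,-31,0,0,5,9,-31,0,0,5,9,-31,0,0]
}}

```text
t: 20.98
eef_pos: [0.5289, -0.2103, 0.2861]
tool_rot: [0.002, -0.128, 0.992, 0.007]
contact_force: [-0.1, -0.5, -1.0]
gripper_width: 0.161
```

```bash
python3 st.py; python3 hk.py to .5226 -.2148 .16 25
```

```text
hook o [ 0.5238 -0.2127  0.1782] yaw 14.35 tilt [ 0.025  -0.0051] seat [ 0.5307 -0.211   0.185 ] F [-0.27 -0.22 -0.43] tq [-0.06 -0.    0.02] t 21.075 gw 0.16
tool delta [ 1.75 -1.89 18.15]
roll -10.65 delta incl roll [ 1.66 -1.09 18.15]
```

Request:
{"name": "apply_moves", "arguments": {
  "increments": [5,0.5,-0.5,0,-5.3,5,0.5,-0.5,4,-5.3]
}}

```text
t: 21.32
eef_pos: [0.5277, -0.2134, 0.2816]
tool_rot: [0.002, -0.219, 0.976, 0.006]
contact_force: [0.8, 0.3, -1.3]
gripper_width: 0.159
```

```bash
python3 st.py; python3 hk.py to .5226 -.2148 .13 25
```

```text
hook o [ 0.5232 -0.2125  0.1729] yaw 25.18 tilt [ 0.0251 -0.0015] seat [ 0.5297 -0.2095  0.1798] F [ 0.15 -0.5  -1.36] tq [ 0.02 -0.02  0.05] t 21.425 gw 0.161
tool delta [ 1.79 -2.32 42.91]
roll 0.18 delta incl roll [ 1.79 -2.33 42.91]
```

Request:
{"name": "apply_moves", "arguments": {
  "increments": [5,1,-1.2,15,0,5,1,-1,15,0,5,0.5,0,13,0]
}}

```text
t: 21.8
eef_pos: [0.5266, -0.214, 0.2355]
tool_rot: [0.002, -0.217, 0.976, 0.006]
contact_force: [0.6, -0.7, -0.8]
gripper_width: 0.159
```

```bash
python3 st.py; python3 hk.py to .5224 -.2147 .09 25;  python3 - <<'E'
from h import *
from ov import ov
T=toolT();im,d=read_camera('side');np.savez('s7.npz',im=im,d=d,T=T)
im,d=read_camera('scene');np.savez('c7.npz',im=im,d=d,T=T)
ov('side','s7.npz','pics/a.png',(270,220,350,300),5);ov('scene','c7.npz','pics/b.png',(345,210,425,290),5)
cv2.imwrite('pics/ov7.png',np.hstack([cv2.imread('pics/a.png'),cv2.imread('pics/b.png')]))
E
```

```text
hook o [ 0.5214 -0.2131  0.1266] yaw 25.09 tilt [ 0.0271 -0.0026] seat [ 0.5279 -0.2101  0.1334] F [-0.65  0.64 -1.37] tq [-0.01  0.    0.04] t 21.9 gw 0.16
tool delta [-0.09 -2.39 36.55]
roll 0.09 delta incl roll [-0.09 -2.39 36.55]
```

View pics/ov7.png

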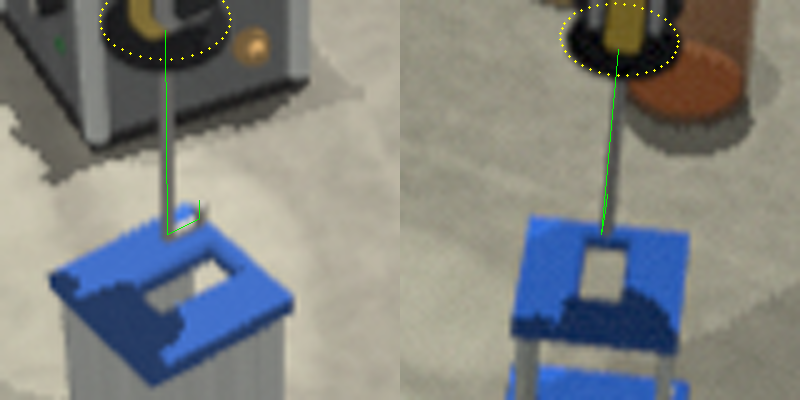

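Request:
{"name": "apply_moves", "arguments": {
  "increments": [5,0,-1,6,0,5,0,-0.8,10,0,5,0,0,12,0]
}}

```text
t: 22.38
eef_pos: [0.5291, -0.2162, 0.2088]
tool_rot: [0.004, -0.217, 0.976, 0.005]
contact_force: [-0.5, 0.4, -0.3]
gripper_width: 0.159
```

```bash
python3 st.py; python3 hk.py to .5224 -.2147 .012 25;  python3 - <<'E'
from h import *
from ov import ov
T=toolT();im,d=read_camera('side');np.savez('s7.npz',im=im,d=d,T=T)
im,d=read_camera('scene');np.savez('c7.npz',im=im,d=d,T=T)
ov('side','s7.npz','pics/a.png',(270,230,350,310),5);ov('scene','c7.npz','pics/b.png',(345,230,425,310),5)
cv2.imwrite('pics/ov8.png',np.hstack([cv2.imread('pics/a.png'),cv2.imread('pics/b.png')]))
E
```

```text
hook o [ 0.5239 -0.2152  0.0995] yaw 25.08 tilt [ 0.0235 -0.0017] seat [ 0.5304 -0.2122  0.1063] F [ 0.25  0.31 -1.14] tq [-0.01  0.01 -0.04] t 22.475 gw 0.164
tool delta [ 1.86  0.14 87.46]
roll 0.08 delta incl roll [ 1.87  0.13 87.46]
```

View pics/ov8.png

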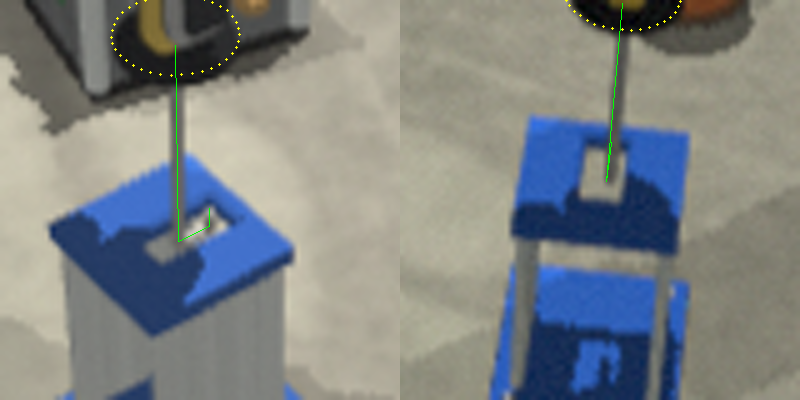

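Request:
{"name": "apply_moves", "arguments": {
  "increments": [5,0.6,0,15,0,5,0.6,0,15,0,5,0,0,15,0]
}}

```text
t: 22.95
eef_pos: [0.5287, -0.2162, 0.1624]
tool_rot: [0.005, -0.217, 0.976, 0.005]
contact_force: [-0.3, -0.1, -1.0]
gripper_width: 0.16
```

```bash
python3 st.py; python3 hk.py to .5224 -.2147 .012 25
```

```text
hook o [ 0.5236 -0.2152  0.0531] yaw 25.09 tilt [ 0.0224 -0.0015] seat [ 0.5301 -0.2123  0.06  ] F [ 0.5  -0.24 -1.43] tq [-0.05 -0.   -0.02] t 23.05 gw 0.166
tool delta [ 1.22  0.55 41.1 ]
roll 0.09 delta incl roll [ 1.22  0.54 41.1 ]
```

Request:
{"name": "apply_moves", "arguments": {
  "increments": [5,1,0.5,13,0,5,0,0,13,0,5,0,0,8,0]
}}

```text
t: 23.42
eef_pos: [0.527, -0.2154, 0.1255]
tool_rot: [0.004, -0.217, 0.976, 0.006]
contact_force: [-0.5, 0.1, -1.8]
gripper_width: 0.162
```

```bash
python3 st.py; python3 hk.py to .5224 -.2147 .012 25
```

```text
hook o [ 0.5226 -0.2148  0.0172] yaw 25.1 tilt [ 0.0224 -0.0014] seat [ 0.5291 -0.2118  0.0241] F [-0.25  0.48 -0.89] tq [-0.02  0.03 -0.04] t 23.525 gw 0.161
tool delta [0.22 0.14 5.2 ]
roll 0.1 delta incl roll [0.22 0.14 5.2 ]
```

Request:
{"name": "apply_moves", "arguments": {
  "increments": [5,0,0,3,0,5,0,0,3,0]
}}

```text
t: 23.78
eef_pos: [0.5272, -0.2154, 0.1197]
tool_rot: [0.004, -0.217, 0.976, 0.006]
contact_force: [-0.1, -0.2, -1.6]
gripper_width: 0.162
```

```bash
python3 st.py; python3 hk.py to .5224 -.2147 .010 25
```

```text
hook o [ 0.5232 -0.215   0.0114] yaw 25.09 tilt [ 0.0215 -0.0011] seat [ 0.5297 -0.212   0.0183] F [-0.47 -0.78 -2.1 ] tq [-0.01 -0.03  0.02] t 23.875 gw 0.163
tool delta [0.61 0.59 1.39]
roll 0.09 delta incl roll [0.61 0.58 1.39]
```

Request:
{"name": "apply_moves", "arguments": {
  "increments": [5,0.4,0.3,1.3,0,5,0,0,1,0]
}}

```text
t: 24.12
eef_pos: [0.5267, -0.2153, 0.1184]
tool_rot: [0.004, -0.217, 0.976, 0.006]
contact_force: [-5.0, 1.3, 12.9]
gripper_width: 0.161
```

```bash
python3 st.py; python3 hk.py to .5224 -.2147 .010 25
```

```text
hook o [ 0.5231 -0.2149  0.0102] yaw 25.08 tilt [ 0.0205 -0.0015] seat [ 0.5295 -0.212   0.0171] F [-2.83  2.    7.8 ] tq [ 0.31  0.56 -0.04] t 24.225 gw 0.161
tool delta [0.51 0.48 0.22]
roll 0.08 delta incl roll [0.51 0.47 0.22]
```

Flange is on the plate. Release gently.

Request:
{"name": "apply_moves", "arguments": {
  "increments": [16,0,0,0,0,20,0,0,0,0,40,0,0,0,0,85,0,0,0,0,85,0,0,0,0],
  "squeeze": 20
}}

```text
t: 24.85
eef_pos: [0.5271, -0.2154, 0.1186]
tool_rot: [0.004, -0.217, 0.976, 0.005]
contact_force: [-0.6, 0.1, 0.5]
gripper_width: 0.86
```

```bash
python3 - <<'E'
from h import *
for i in range(2):
    im,d=read_camera(['scene','side'][i%2]);cv2.imwrite(f'pics/p{i%2}.png',im)
a=cv2.resize(cv2.imread('pics/p0.png')[230:310,345:425],None,fx=5,fy=5);b=cv2.resize(cv2.imread('pics/p1.png')[230:310,265:345],None,fx=5,fy=5)
cv2.imwrite('pics/p9.png',np.hstack([a,b]))
E
python3 go.py .5224 -.2147 .26
```

```text
delta mm [   2.3    3.9 -141.4] xang 205.11 tilt [-0.0111  0.0088] pos [ 0.5271 -0.2155  0.1186] F [ 0.22 -0.38  0.09] tq [ 0.01 -0.03 -0.07] t 24.95 gw 0.9948650404081056
```

View pics/p9.png

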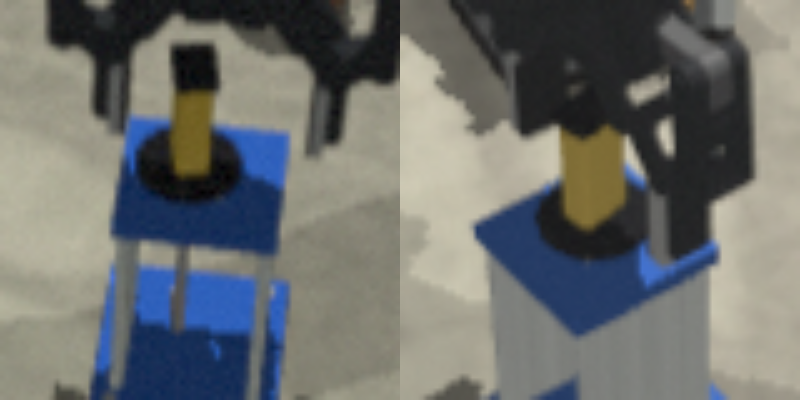

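Hook hangs free. Withdraw straight up.

Request:
{"name": "apply_moves", "arguments": {
  "increments": [85,0,0,-15,0,85,0,0,-30,0,85,0,0,-40,0,85,0,0,-40,0,85,0,0,-40,0,85,0,0,0,0]
}}

```text
t: 25.7
eef_pos: [0.5261, -0.2187, 0.2942]
tool_rot: [0.006, -0.217, 0.976, 0.005]
contact_force: [0.1, 0.0, -0.7]
gripper_width: 0.995
```

```bash
python3 - <<'E'
from h import *
for n in ['scene','side']:
    im,d=read_camera(n);cv2.imwrite(f'pics/f_{n}.png',im);np.savez(f'f_{n}.npz',im=im,d=d)
    P,u,v=pts(n,im,d,np.ones(d.shape,bool))
    s=(np.hypot(P[:,0]-.522,P[:,1]+.215)<.04)&(np.abs(P[:,2]-.162)<.006);print(n,'cap',cv2.minAreaRect(P[s][:,:2].astype(np.float32)*1000),P[s][:,2].mean(),s.sum())
    s=(np.hypot(P[:,0]-.558,P[:,1]-.058)<.022)&(P[:,2]<.135)&(im[v,u].min(1)>140);print(n,'cart top z',np.percentile(P[s][:,2],[5,25,50,75,95]).round(4),s.sum())
    for t in ['jar','amber','water_a']:
        r=outline_of(n,t)
        if r: print(t,round(r[0]['p'],2),np.round(r[0]['extent']))
a=cv2.imread('pics/f_scene.png')[150:330,240:430];b=cv2.imread('pics/f_side.png')[130:310,240:430]
cv2.imwrite('pics/f.png',cv2.resize(np.hstack([a,b]),(800,380)))
E
```

```text
scene cap ((523.0883178710938, -207.030029296875), (28.73433494567871, 17.45589828491211), 33.457008361816406) 0.161964630567071 93
scene cart top z [-0.754  -0.7488  0.1218  0.1241  0.1262] 263
jar 0.62 [342. 180.  23.  44.]
amber 0.72 [403. 206.  27.  56.]
water_a 0.63 [173. 218.  39.  86.]
side cap ((523.3716430664062, -206.07284545898438), (26.891563415527344, 19.286026000976562), 34.463470458984375) 0.16044535872307297 117
side cart top z [0.1209 0.1219 0.1228 0.1239 0.1269] 152
jar 0.86 [391. 196.  21.  50.]
amber 0.89 [410. 246.  34.  63.]
water_a 0.86 [216. 157.  32.  86.]
```

View pics/f.png

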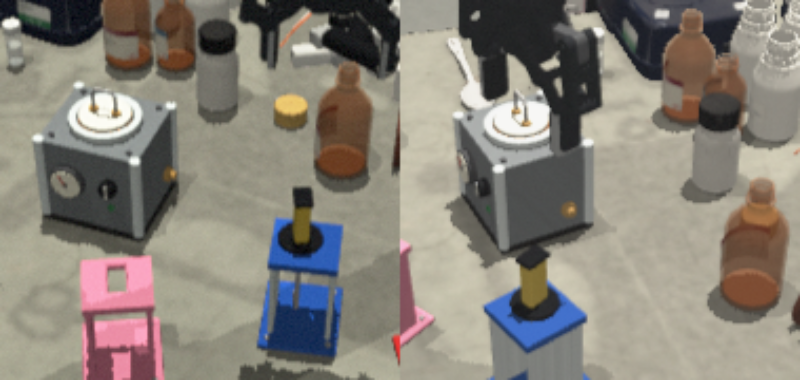

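The cap now reads 8 mm off in +y, so the hook was shifted during release. I'll measure the shank precisely.

```bash
python3 - <<'E'
from h import *
f=np.load('f_scene.npz');im,d=f['im'],f['d'];P,u,v=pts('scene',im,d,np.ones(d.shape,bool));hsv=cv2.cvtColor(im,cv2.COLOR_BGR2HSV)[v,u]
for n in ['scene','side']:
    f=np.load(f'f_{n}.npz');im,d=f['im'],f['d'];P,u,v=pts(n,im,d,np.ones(d.shape,bool));hsv=cv2.cvtColor(im,cv2.COLOR_BGR2HSV)[v,u]
    fl=(np.hypot(P[:,0]-.522,P[:,1]+.212)<.04)&(np.abs(P[:,2]-.11)<.004)&(im[v,u].max(1)<60)
    print(n,'flange',P[fl].mean(0).round(4),cv2.minEnclosingCircle(P[fl][:,:2].astype(np.float32)*1000),np.percentile(P[fl][:,2],[5,95]).round(4))
    for lo in (.115,.125,.135,.145):
        g=(np.hypot(P[:,0]-.522,P[:,1]+.212)<.03)&(P[:,2]>lo)&(P[:,2]<lo+.01)&(hsv[:,1]>100);print('  grip',lo,P[g].mean(0).round(4),g.sum())
    sh=(np.hypot(P[:,0]-.522,P[:,1]+.212)<.02)&(P[:,2]>.02)&(P[:,2]<.09)&(hsv[:,1]<90);print('  shank',P[sh].mean(0).round(4),sh.sum())
    f=np.load(f'{n}1.npz');im,d=f['im'],f['d'];P,u,v=pts(n,im,d,np.ones(d.shape,bool));hsv=cv2.cvtColor(im,cv2.COLOR_BGR2HSV)[v,u]
    fl=(np.hypot(P[:,0]-.522,P[:,1]+.215)<.04)&(np.abs(P[:,2]-.11)<.004)&(im[v,u].max(1)<60)
    print('  start flange',P[fl].mean(0).round(4),cv2.minEnclosingCircle(P[fl][:,:2].astype(np.float32)*1000))
    sh=(np.hypot(P[:,0]-.522,P[:,1]+.212)<.02)&(P[:,2]>.02)&(P[:,2]<.09)&(hsv[:,1]<90);print('  start shank',P[sh].mean(0).round(4),sh.sum())
a=cv2.resize(cv2.imread('pics/f_scene.png')[230:320,345:435],None,fx=5,fy=5);b=cv2.resize(cv2.imread('pics/f_side.png')[230:320,260:350],None,fx=5,fy=5)
cv2.imwrite('pics/f2.png',cv2.resize(np.hstack([a,b]),(800,400)))
T=toolT();im,d=read_camera('wrist');np.savez('w9.npz',im=im,d=d,T=T);cv2.imwrite('pics/w9.png',im)
P,u,v=pts('wrist',im,d,np.ones(d.shape,bool),T);hsv=cv2.cvtColor(im,cv2.COLOR_BGR2HSV)[v,u]
s=(np.hypot(P[:,0]-.521,P[:,1]+.212)<.06)&(np.abs(P[:,2]-.162)<.006);print('w cap',cv2.minAreaRect(P[s][:,:2].astype(np.float32)*1000))
s=(np.hypot(P[:,0]-.521,P[:,1]+.212)<.06)&(np.abs(P[:,2]-.105)<.006)&(hsv[:,0]>100)&(hsv[:,0]<130)&(hsv[:,1]>130);print('w plate',cv2.minAreaRect(P[s][:,:2].astype(np.float32)*1000))
E
```

```text
scene flange [ 0.5175 -0.2105  0.1104] ((522.2783813476562, -208.92149353027344), 21.447938919067383) [0.1075 0.1129]
  grip 0.115 [ 0.5166 -0.2107  0.1198] 32
  grip 0.125 [ 0.515  -0.2125  0.13  ] 23
  grip 0.135 [ 0.5152 -0.2119  0.1399] 30
  grip 0.145 [ 0.5154 -0.2115  0.1502] 27
  shank [ 0.523  -0.2069  0.0431] 36
  start flange [ 0.5169 -0.2186  0.1104] ((520.840087890625, -217.1130828857422), 21.02391242980957)
  start shank [ 0.5216 -0.216   0.044 ] 33
side flange [ 0.5217 -0.2151  0.109 ] ((521.760498046875, -209.50392150878906), 20.743026733398438) [0.1069 0.1109]
  grip 0.115 [ 0.5219 -0.2121  0.1202] 54
  grip 0.125 [ 0.5212 -0.2128  0.1307] 45
  grip 0.135 [ 0.5221 -0.2121  0.1404] 44
  grip 0.145 [ 0.5212 -0.2124  0.1493] 46
  shank [nan nan nan] 0
  start flange [ 0.5207 -0.2239  0.109 ] ((522.1809692382812, -217.16372680664062), 20.94085121154785)
  start shank [nan nan nan] 0
w cap ((524.3034057617188, -205.805908203125), (25.655380249023438, 17.926376342773438), 37.01412582397461)
w plate ((522.9527587890625, -212.6360321044922), (64.0513916015625, 65.86573028564453), 25.129549026489258)<stdin>:9: RuntimeWarning: Mean of empty slice.
  ret = um.true_divide(
<stdin>:13: RuntimeWarning: Mean of empty slice.
```

View pics/f2.png

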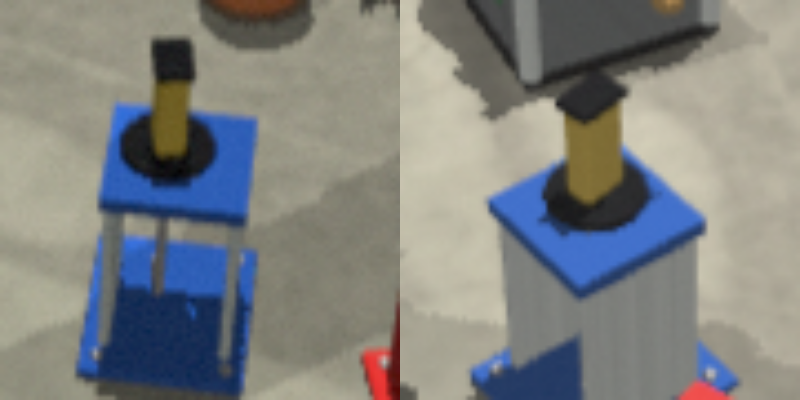

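View pics/w9.png

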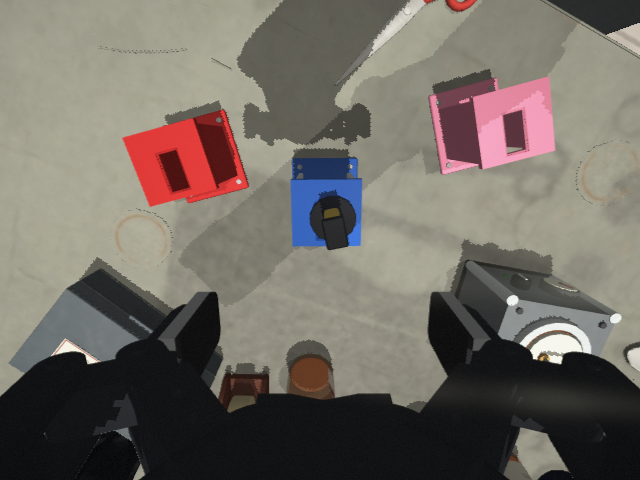

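The hook hangs fine but about 8 mm from centre and turned about 10°, which is too close to the 10 mm limit. I'll go back down and centre it with the open jaws, closing to about 20 mm without squeezing.

```bash
python3 go.py .5222 -.2147 .120
```

```text
delta mm [  1.6   1.2 168.9] xang 205.05 tilt [-0.0063  0.0117] pos [ 0.5241 -0.2173  0.2889] F [-0.07 -0.26 -0.23] tq [-0.04 -0.02 -0.06] t 26.15 gw 0.995673617604883
```

Request:
{"name": "apply_moves", "arguments": {
  "increments": [85,0.5,0.4,30,0,85,0.5,0.4,30,0,85,0.5,0.4,30,0,85,0,0,25,0]
}}

```text
t: 26.65
eef_pos: [0.5236, -0.2159, 0.1715]
tool_rot: [0.003, -0.217, 0.976, 0.006]
contact_force: [-0.3, 0.0, 0.4]
gripper_width: 0.993
```

```bash
python3 st.py; python3 go.py .5222 -.2147 .120
```

```text
delta mm [-0.1 -0.2 50.1] xang 205.06 tilt [-0.0047  0.0125] pos [ 0.5221 -0.2152  0.1701] F [-1.1  -0.35  0.78] tq [-0.01  0.01 -0.03] t 26.75 gw 0.9988909783760951
```

Request:
{"name": "apply_moves", "arguments": {
  "increments": [85,0,0,22,0,85,0,0,20,0,85,0,0,6,0]
}}

```text
t: 27.12
eef_pos: [0.5241, -0.2155, 0.1238]
tool_rot: [0.002, -0.217, 0.976, 0.006]
contact_force: [-0.7, -0.0, 0.4]
gripper_width: 0.995
```

```bash
python3 st.py; python3 go.py .5222 -.2147 .118
```

```text
delta mm [1.6 1.7 6.2] xang 205.04 tilt [-0.0079  0.0096] pos [ 0.5243 -0.2156  0.1242] F [ 0.15 -0.32  0.5 ] tq [ 0.01  0.07 -0.04] t 27.225 gw 0.9979008134888618
```

Request:
{"name": "apply_moves", "arguments": {
  "increments": [60,1.5,1.5,5,0,40,0,0,0,0,30,0,0,0,0,22,0,0,0,0,18,0,0,0,0,18,0,0,0,0]
}}

```text
t: 27.98
eef_pos: [0.5236, -0.215, 0.1215]
tool_rot: [0.005, -0.217, 0.976, 0.005]
contact_force: [-0.1, 0.3, -0.1]
gripper_width: 0.215
```

```bash
cat > cap.py <<'E'
from h import *
for n in ['scene','side']:
    im,d=read_camera(n);cv2.imwrite(f'pics/g_{n}.png',im)
    P,u,v=pts(n,im,d,np.ones(d.shape,bool))
    s=(np.hypot(P[:,0]-.522,P[:,1]+.215)<.03)&(np.abs(P[:,2]-.11)<.004)&(im[v,u].max(1)<60)
    if s.sum()>5: print(n,'flange',cv2.minEnclosingCircle(P[s][:,:2].astype(np.float32)*1000),s.sum())
    s=(np.hypot(P[:,0]-.522,P[:,1]+.215)<.04)&(np.abs(P[:,2]-.162)<.006);
    if s.sum()>5: print(n,'cap',cv2.minAreaRect(P[s][:,:2].astype(np.float32)*1000),P[s][:,2].mean(),s.sum())
a=cv2.resize(cv2.imread('pics/g_scene.png')[230:320,345:435],None,fx=5,fy=5);b=cv2.resize(cv2.imread('pics/g_side.png')[230:320,260:350],None,fx=5,fy=5)
cv2.imwrite('pics/g2.png',cv2.resize(np.hstack([a,b]),(800,400)))
E
python3 cap.py; python3 go.py .5222 -.2147 .118
```

```text
scene flange ((525.8284912109375, -214.2373504638672), 20.483692169189453) 131
scene cap ((525.8457641601562, -214.51699829101562), (33.684654235839844, 73.62598419189453), 24.13409423828125) 0.1626077900352993 170
side flange ((527.0172729492188, -214.1916046142578), 21.128646850585938) 166
side cap ((522.8958740234375, -216.69866943359375), (26.85454559326172, 69.99075317382812), 23.683740615844727) 0.16222162360054262 82
delta mm [1.1 0.8 3.4] xang 205.05 tilt [-0.011   0.0078] pos [ 0.5236 -0.215   0.1214] F [-0.87  0.88 -0.07] tq [ 0.09 -0.01  0.01] t 28.075 gw 0.213117499629509
```

View pics/g2.png

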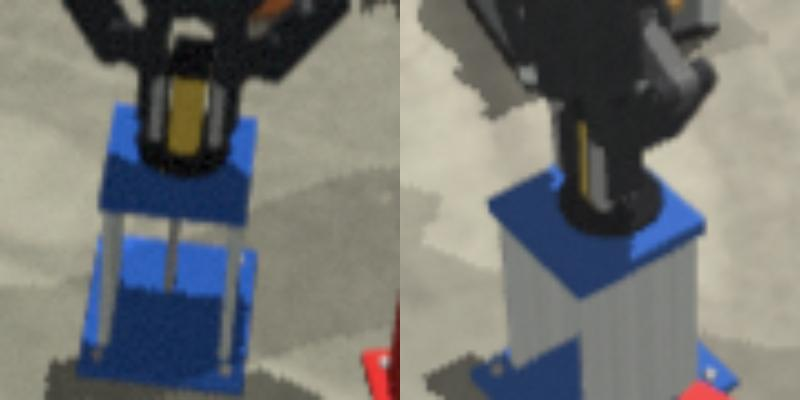

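Request:
{"name": "apply_moves", "arguments": {
  "increments": [30,0,0,0,0,50,0,0,0,0,85,0,0,0,0,85,0,0,0,0]
}}

```text
t: 28.58
eef_pos: [0.5237, -0.2154, 0.1215]
tool_rot: [0.005, -0.217, 0.976, 0.005]
contact_force: [0.7, -0.3, 0.3]
gripper_width: 0.96
```

```bash
python3 cap.py; python3 go.py .5222 -.2147 .26
```

```text
scene flange ((527.3777465820312, -213.31680297851562), 21.469661712646484) 167
scene cap ((521.790771484375, -198.5904083251953), (29.487651824951172, 48.79899597167969), 28.08936309814453) 0.16191978353098188 97
side flange ((523.6129150390625, -215.80398559570312), 19.7554988861084) 121
side cap ((522.122802734375, -198.4252471923828), (25.524028778076172, 48.73636245727539), 23.81890106201172) 0.1601291187792523 59
delta mm [  -0.5    2.3 -138.5] xang 205.04 tilt [-0.011   0.0072] pos [ 0.5237 -0.2154  0.1215] F [ 0.36 -0.97  0.43] tq [0.03 0.02 0.  ] t 28.675 gw 0.9947314486586083
```

View pics/g2.png

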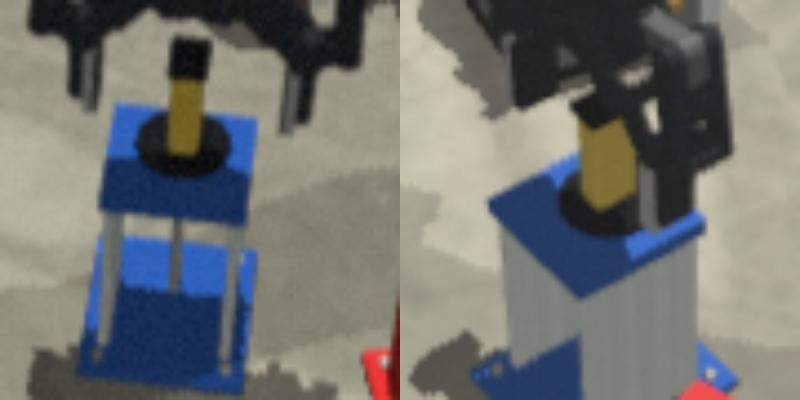

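Request:
{"name": "apply_moves", "arguments": {
  "increments": [85,0,1,-15,0,85,0,1,-25,0,85,0,0,-30,0,85,0,0,-30,0,85,0,0,-30,0]
}}

```text
t: 29.3
eef_pos: [0.5206, -0.2149, 0.2573]
tool_rot: [0.003, -0.216, 0.976, 0.005]
contact_force: [0.3, -0.4, -0.5]
gripper_width: 0.993
```

```bash
python3 st.py; python3 cap.py; python3 - <<'E'
from h import *
T=toolT();im,d=read_camera('wrist');cv2.imwrite('pics/w10.png',cv2.resize(im[150:280,260:400],None,fx=5,fy=4.5))
P,u,v=pts('wrist',im,d,np.ones(d.shape,bool),T);hsv=cv2.cvtColor(im,cv2.COLOR_BGR2HSV)[v,u]
s=(np.hypot(P[:,0]-.521,P[:,1]+.212)<.06)&(np.abs(P[:,2]-.162)<.006);print('w cap',cv2.minAreaRect(P[s][:,:2].astype(np.float32)*1000))
s=(np.hypot(P[:,0]-.521,P[:,1]+.212)<.06)&(np.abs(P[:,2]-.105)<.006)&(hsv[:,0]>100)&(hsv[:,0]<130)&(hsv[:,1]>130);print('w plate',cv2.minAreaRect(P[s][:,:2].astype(np.float32)*1000))
E
```

```text
scene flange ((526.2115478515625, -213.58395385742188), 20.999168395996094) 167
scene cap ((528.8901977539062, -212.09230041503906), (26.93263053894043, 17.582778930664062), 24.304641723632812) 0.1620406602699662 94
side flange ((527.2680053710938, -214.77587890625), 20.459735870361328) 169
side cap ((528.1642456054688, -211.71673583984375), (24.372962951660156, 20.69563102722168), 23.6878662109375) 0.1605658176202232 119
w cap ((529.2645874023438, -211.08990478515625), (25.761783599853516, 17.24492645263672), 24.442096710205078)
w plate ((522.821044921875, -212.59718322753906), (64.01219177246094, 65.42488861083984), 25.386571884155273)
```

View pics/w10.png

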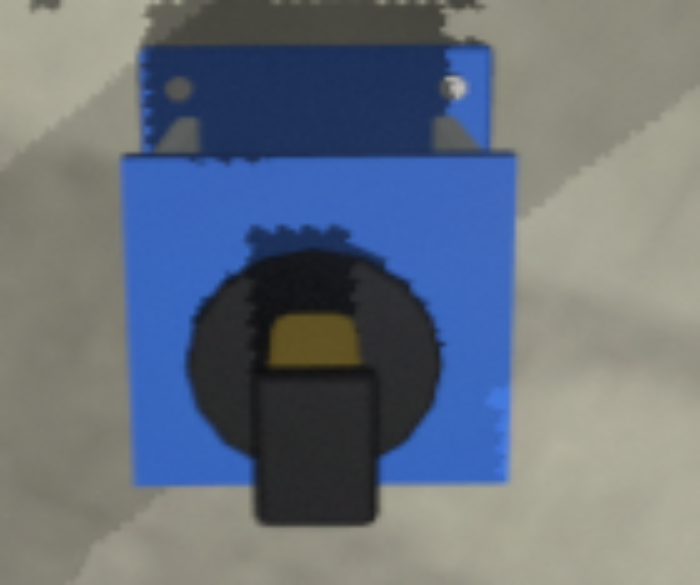

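Measured against the stand plate, the hook is within 1–2 mm sideways and about 6.5 mm along the slot. The slot itself limits that travel to 8 mm, so it stays inside the 10 mm limit. The cap height is unchanged and the yaw is 24°. The gripper is clear and the bystanders are unmoved, so I'm handing in.

```bash
python3 - <<'E'
from station import *
o=get_obs();print(o['t'],o['joint_vel'].round(3),o['contact_force'].round(2))
print(hand_in())
E
```

```text
29.55 [ 0.002  0.016 -0.005  0.014 -0.003 -0.002  0.001] [ 0.68  0.27 -0.57]
the job is handed in; nothing more can be done
None
```

I drew the cartridge up to its stop with the hook, unhooked it with the cartridge left up, and hung the hook in the blue stand again. The job was handed in at 29.6 s of the 61 s allowed, and no verdict was reported.

- **Pull:** The loop was caught in the bore and the cartridge slid at about 7 N. The stop showed as a rise in force without further travel. I then held the wrist reading at 15.3–16.7 N for about 0.6 s. Allowing about 1 N for the hook's weight, that is roughly 15 N on the loop, slightly over the 14 N asked. I saw no reading near 20 N.
- **Cartridge after unhooking:** Its top face reads about 0.122–0.124 m, 2–4 mm above the mouth.
- **Bystanders:** The jar and amber bottle are within 1–2 pixels of where they started. The water bottle's outline differs by up to 3 pixels, which I put down to noise in the detection.
- **Hook in the stand:** On release the hook shifted about 8 mm and turned about 10°, so I went back and recentred it with loosely closed jaws. It now hangs upright with the flange on the plate, turned 24° against 25° for the stand.
- **Remaining offset:** The hook still sits about 6.5–7.7 mm along the slot from the stand's origin, depending on the camera. That is under the 10 mm limit, and the slot itself allows at most 8 mm that way. I did not centre it any further.
- **Disagreement:** The wrist and fixed cameras differed by 2–3 mm on the dryer's position, so I used a value in between.

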